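Clear the light-tight sample box into stacking totes

TASK

The light-sensitive sample pots are somewhere in the black dark box, under its sliding cover: reach through the hand port, feel along the channel for every pot there is (two or three), lift each out and put it in the tote that stands on the black mat. Then cover them with the other tote, turned end for end relative to the lower one so that it stacks level on the rim instead of nesting down on the pots, and push the cover back so that the hand port is fully home over its parking end. Leave the carton, the brown bottle and the glass dish alone.

Things in the scene. Friction and masses are not known exactly. Their poses are not given: they have to be found in the camera images.
- darkbox: Fixed black box, outside x -72..72, y -148..86 mm about this origin, which lies on its underside below the channel's middle. Box heights here are above the bench. Inside, x -66..66 mm. Its parking end, y -142..-80 mm, is blank: solid up to 20 mm height. The cover's underside is at 54 mm, its top at 59 mm.
- channel (a point): Middle of the dark box's channel, on its floor, 4 mm above the bench; axes of the box. The channel runs along y from -80 to +80 mm 36 mm wide in x; beside it, ledges 12 mm above the bench reach to the inner walls. Pots stand in it, tops 40 mm above the bench, centre y -66..66 mm, perhaps close together; a knocked one may lie on its side (top at 32 mm).
- cover (a joint): Sliding grey cover of the dark box, in m: 0 = home, port over the blank parking end (port centre at box y = -118 mm); grows as it slides along the box's +y, to 0.186 (port at y = +68 mm). About 1 N of friction; stays where left; moved by fingers that reach into the port and push on its edge. It cannot be lifted off.
- port (a point): Centre of the hand port in the cover, at the cover's top face: an opening 124 mm along the box's x and 54 mm along its y, moving with the cover. Axes of the box. The cover reaches 152 mm to the -y side and 202 mm to the +y side of this point.
- pot1_mid (a point): Matt black cylindrical sample pot, 28 mm diameter, 36 mm tall, about 40 g. This point is its centre, half-way up; z is its axis. Starts upright somewhere in the dark box's channel, hidden under the cover. Two or three of pot1, pot2, pot3 are present.
- pot2_mid (a point): Matt black cylindrical sample pot, 28 mm diameter, 36 mm tall, about 40 g. This point is its centre, half-way up; z is its axis. Starts upright somewhere in the dark box's channel, hidden under the cover. Two or three of pot1, pot2, pot3 are present.
- pot3_mid (a point): Matt black cylindrical sample pot, 28 mm diameter, 36 mm tall, about 40 g. This point is its centre, half-way up; z is its axis. Starts upright somewhere in the dark box's channel, hidden under the cover. Two or three of pot1, pot2, pot3 are present.
- tote_base_mid (a point): Lower tote, on the black mat; receives the pots. White, open, loose, 160 g, body 60 mm high, flaring walls: outside 128 x 98 mm at the bottom, 152 x 122 at the rim; floor 3 mm thick, inside 120 x 90, long side along x. Ends reach 84 mm from the centre with ribs and rim. This point: centre line, 30 mm above the underside. Same shape as the other tote; its lift tabs also rise to 82 mm.
- tote_base_one (a point): Middle of the rim of the lower tote's +x end, the end with ONE rib (16 mm wide) outside and one notch (22 mm) in the rim above it, at y = 0. The opposite, -x end has TWO ribs and two notches, at y = -34 and +34 mm.
- tote_top_mid (a point): The other tote, same shape, point and axes (one-rib end +x, two-rib end -x), 130 to 210 g, to go on top. With its one-rib end over the two-rib end of the lower tote its ribs stand on the rim: underside 46 mm above the lower one's, dipping 14 mm into the opening with 6 mm play all round. Facing the same way it nests down onto the pots.
- tote_top_one (a point): Middle of the rim of the other tote's +x end, its one-rib end.
- tote_top_tab_l (a point): Centre of the other tote's lift tab on its +y long side: an upright tab 44 mm along the tote's x, 9 mm thick along its y, free from 60 mm to 82 mm above the underside. This point is 71 mm above the underside, 66.5 mm from the tote's centre line. Axes of the tote.
- tote_top_tab_r (a point): The same on the tote's -y side.
- carton: Bystander: cardboard carton 75 x 55 x 45 mm; origin at the centre of its underside.
- reagent: Bystander: brown glass bottle, 52 mm diameter, 110 mm tall; origin at the centre of its underside.
- dish: Bystander: shallow glass dish, 90 mm diameter, 16 mm high; origin at the centre of its underside.
Not all that is in view belongs to the job. What is shaped like the part that bears tote_top_mid but green or purple is not meant. What is shaped like the part that bears tote_base_mid but turquoise is not meant.

How it is judged (in metres and radians):
On the way, in this order (a step that is already met when the one before it is completed fails the run):
1. every pot is inside the lower tote (x of pot1_mid in the frame of tote_base_mid between -0.062 and 0.062 m and y of pot1_mid in the frame of tote_base_mid between -0.05 and 0.05 m and z of pot1_mid in the frame of tote_base_mid between -0.025 and 0.004 m and x of pot2_mid in the frame of tote_base_mid between -0.062 and 0.062 m and y of pot2_mid in the frame of tote_base_mid between -0.05 and 0.05 m and z of pot2_mid in the frame of tote_base_mid between -0.025 and 0.004 m and x of pot3_mid in the frame of tote_base_mid between -0.062 and 0.062 m and y of pot3_mid in the frame of tote_base_mid between -0.05 and 0.05 m and z of pot3_mid in the frame of tote_base_mid between -0.025 and 0.004 m), for 0.2 s.
2. the other tote is stacked on the lower one, turned so that it stands on its rim (z of tote_top_mid in the frame of tote_base_mid between 0.042 and 0.05 m and x of tote_top_mid in the frame of tote_base_mid between -0.012 and 0.012 m and y of tote_top_mid in the frame of tote_base_mid between -0.012 and 0.012 m and angle between each of tote_top_mid, tote_base_mid's own z axis and vertical below 0.06 rad), for 0.3 s.
At the end, for the whole second after the job is handed in: Every pot present lies or stands on the floor of the lower tote; the other tote is stacked on it, its underside 46 mm (within 4) above the lower one's, centred within 12 mm, both level within 0.06 rad; the cover is home within 8 mm (all of step 1 and all of step 2 and value of joint cover below 0.008 m); the robot touches nothing.
It fails at once if the carton is moved more than 30 mm (distance of carton from where it was at the start of the episode above 0.03 m).
It fails at once if the reagent is moved more than 30 mm (distance of reagent from where it was at the start of the episode above 0.03 m).
It fails at once if the dish is moved more than 30 mm (distance of dish from where it was at the start of the episode above 0.03 m).
Of pot1, pot2, pot3 only 2 to 3 are there at a start; the rules pass over those that are not, and their reading is None.
At some moment in a run one of pot1, pot2, pot3, tote_top, tote_base may be knocked a few centimetres aside while the robot is not near it.
It also fails if it takes over 210 s, if anything falls off the work surface, if the arm or the gripper's body presses on something with over 40 N, if the wrist force passes 120 N, or if a joint passes its speed limit or range.

ROBOT

A 7-joint arm with a two-finger parallel gripper is mounted at the origin on the work surface. World frame = base frame: x ahead of the robot, y to its left, z up, the work surface at z = 0. Lengths are in m, angles in degrees, forces in N, time in s.
With the tool pointing down it reaches from about 0.425 to 0.875 m from the base axis. Payload 4.7 kg.
Tool frame: the origin (TCP) lies on the front face of the gripper's body, between the roots of the fingers; the fingertips stand 70 mm ahead of it and the grasp point (between the pads) lies 51 mm ahead of it (tip_extent is the distance from the TCP to the fingertips, in m); z points along the fingers, y is the direction in which the jaws open and shut (so a half turn about z gives the same grasp; the last joint's range is limited). The gripper opens to 87 mm and grips with 3 to 60 N. Pads are 19 mm wide; open, the fingers measure 117 mm over their backs; the gripper's body (75 mm by 190 mm) begins 51 mm behind the grasp point.
Start: joints at [77.928, 18.392, -4.016, 83.108, 1.295, 78.541, -3.26], TCP at [0.145, -0.634, 0.292] pointing down, gripper open.
Joint ranges: [-163.93, 163.93], [-17.29, 119.83], [-79.2, 71.16], [3.27, 140.29], [-89.18, 269.18], [5.43, 117.66], [-154.24, 154.24]. Speed limits (degrees/s): [147.25, 147.25, 180, 180, 180, 180, 180].

INTERFACE

Orientations are given as [roll, pitch, yaw] about the fixed x, y, z axes, in that order (R = Rz(yaw) Ry(pitch) Rx(roll)).
In Python, from cell import * gives the robot as it stands.
- The arm moves only by the tool carry_out, never from a script. Its argument "increments" is text: rows parted by semicolons, each of 7 numbers parted by spaces: the opening, from 0 (shut) to 1 (fully open), then the shift along the tool's x, y, z in m, then the turn, a rotation vector about the tool's x, y, z in degrees. A call has 1 to 20 rows; each row shifts and turns the pose as measured when the row begins, along the tool's axes as they then stand; what a row does not reach is not made up. A row lasts 1/8 s, in which the tool goes at most 62.5 mm and 10.7 degrees, less where a joint would pass 70% of its speed; a pose out of reach is approached as far as the arm can. A call is refused whole if a number of a shift passes 0.0625 or a number of a turn 10.7, either way. A call with a gripper value outside its range is refused whole. The fingers move at their own pace and stop on an object; "force" is the grip in N (left out, the last holds). Time passes only in rows, so rows that do not move let the fingers close. It gives the time, the measured TCP pose, the force and the opening at its end, in the units of the state.
- get_obs(): the state, without advancing time (a new reading comes with each control period).
- read_camera(name): name is "scene" or "top"; returns a dict with "img" (420x560x3 uint8, blue, green, red), "fx", "fy", "cx", "cy" (pixels), "world_from_camera" (4x4, takes a point from camera to world coordinates). Camera axes: x right, y down, z forward; pixel columns grow to the right and rows downward; lengths in m; the calibration is good to about 2 mm. A picture is of the moment at which its call begins. There is no depth.
- sign_off(): hands the job in, once; it reports no verdict.
Trained networks look in a picture, given as the dict that the camera call returned (one of the last four; its "shot" number tells which), for a name from the list of things; names that differ only in an ending like _2 or _b are one class to them, and where a whole thing is asked for, a point or a joint stands for the part that bears it (a point fixed in the world has none). Each returns a list of dicts, best first, with "confidence" (0 to 1); they miss things now and then, are a little off and sometimes report something else, mostly with a low value. They report only what shows in the picture. A call takes as long as a camera call. They do not tell look-alikes from the thing itself.
- masks_of(target, picture): "pixels" (420x560 bool, what is visible of it) and "bbox" ([left, top, right, bottom] in pixels, round what is visible of it).
The state is a dict: "time_s": time; "qpos": joint angles; "joint_velocities": joint speeds; "effort": joint torques, N m; "tool_pos": TCP position; "tool_rot": TCP orientation; "force": force on the tool from outside, world axes, zero at the start; "wrist_torque": the same for the moment, N m; "grip_width": finger opening in m.
Only numpy, scipy, OpenCV 4.12 (cv2) and the standard library are available. Lean on these libraries where they do the work, as an engineer would, in place of code of your own. Each camera call takes 0.05 s, during which the arm holds its last target.

## Working session

There is one attempt and no reset: what is moved stays moved. The work goes in short steps, Python scripts to look and compute and a tool call to move; the robot and the scene stay as the last step left them, time stands still between calls to the robot, and variables do not carry over. Pictures are saved under pics/ and viewed, and the job is handed in when it is done.

Besides the shell and the picture viewer there is one more tool, called after ">>>" by a JSON object that holds its "fn" and its "kwargs", one argument or row to a line. carry_out: Moves the arm, as the interface text tells. Its arguments: {"type":"object","properties":{"increments":{"type":"string"},"force":{"type":"number"}},"required":["increments"]}

```bash
ls; mkdir -p pics; python3 - <<'E'
from cell import *
import cv2
o=get_obs();print(o)
for n in("scene","top"):
    p=read_camera(n);cv2.imwrite(f"pics/{n}0.png",p["img"]);print(n,p["fx"],p["cx"],p["cy"],p["world_from_camera"],p["shot"])
    for t in("darkbox","cover","tote_base_mid","tote_top_mid","carton","reagent","dish"):
        for m in masks_of(t,p): print(t,round(m["confidence"],2),m["bbox"])
E
```

```text
pics
{'time_s': 0.0, 'qpos': array([77.92776446, 18.43828378, -4.01396286, 83.1755539 ,  1.29612629,
       78.54019531, -3.25855683]), 'joint_velocities': array([-0.13590884,  0.00112629, -0.0550929 , -0.09809373, -0.08195388,
       -0.05546106, -0.03065275]), 'effort': array([ 5.84190111e-04, -4.91289711e+01, -4.03626384e-01, -3.12526560e+01,
       -6.39874907e-02,  4.38158121e-02,  1.78639871e-04]), 'tool_pos': array([ 0.14473368, -0.63324784,  0.29116426]), 'tool_rot': array([-1.79891266e+02,  7.36967681e-03,  1.28821860e+01]), 'force': array([ 0.6878743 ,  0.63467242, -0.55314799]), 'wrist_torque': array([ 0.04654981, -0.02658568,  0.02483413]), 'grip_width': 0.08720063761691044}
scene 498.6700223832996 280.86971346385417 203.50427680015383 [[-0.73345958  0.52372864 -0.43329592  1.03718843]
 [ 0.67965362  0.55531261 -0.47926909  0.78297059]
 [-0.01039226 -0.64601564 -0.76325342  1.15686115]
 [ 0.          0.          0.          1.        ]] 1
darkbox 0.86 [121.3, 155.7, 230.1, 261.4]
darkbox 0.45 [119.1, 154.3, 226.7, 252.1]
darkbox 0.33 [269.6, 197.9, 346.9, 262.2]
cover 0.5
[... 473 characters left out ...]
2.9239754634717 [[-0.01227278 -0.99061797  0.13610808  0.26217292]
 [-0.99990423  0.01128761 -0.00800755  0.07792107]
 [ 0.00639609 -0.13619332 -0.99066163  1.17781817]
 [ 0.          0.          0.          1.        ]] 2
darkbox 0.93 [289.8, 102.0, 420.5, 164.9]
cover 0.95 [288.4, 100.7, 419.7, 162.4]
tote_base_mid 0.81 [391.5, 267.3, 459.1, 346.5]
tote_base_mid 0.58 [349.9, 183.0, 409.0, 250.4]
tote_top_mid 0.85 [143.7, 269.3, 219.1, 330.1]
tote_top_mid 0.85 [45.6, 166.1, 124.4, 227.5]
tote_top_mid 0.83 [189.9, 180.8, 259.4, 239.3]
carton 0.93 [142.2, 184.4, 170.7, 221.3]
reagent 0.78 [439.2, 177.4, 474.4, 200.3]
dish 0.68 [138.2, 140.7, 172.0, 176.2]
dish 0.3 [288.6, 103.2, 420.3, 163.9]
```

View pics/scene0.png

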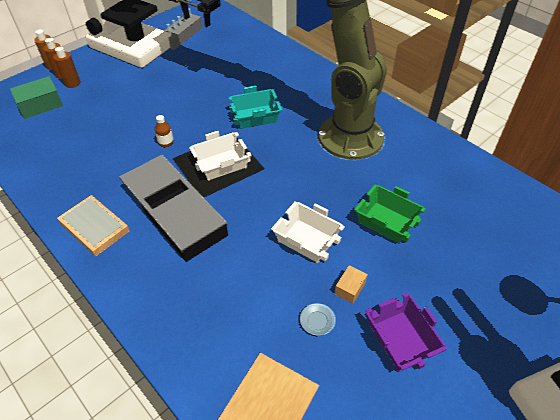

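View pics/top0.png

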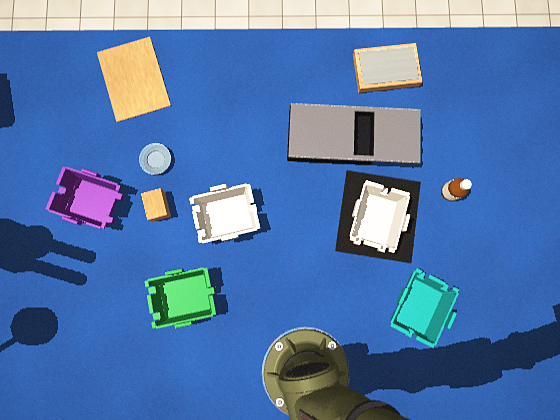

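```bash
python3 - <<'E'
import cv2
t=cv2.imread("pics/top0.png");s=cv2.imread("pics/scene0.png")
cv2.imwrite("pics/topc1.png",cv2.resize(t[90:260,270:480],None,fx=3.8,fy=3.5,interpolation=cv2.INTER_CUBIC))
cv2.imwrite("pics/topc2.png",cv2.resize(t[160:350,30:270],None,fx=3.1,fy=3.1,interpolation=cv2.INTER_CUBIC))
cv2.imwrite("pics/scc.png",cv2.resize(s[80:270,110:360],None,fx=3.1,fy=3.1,interpolation=cv2.INTER_CUBIC))
E
```

```text
(no output)
```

View crops.

The base tote is the white one on the black mat, top (380,216). The other white tote, at (226,214), is the top tote. Look-alikes are green (180,297), purple (87,197) and turquoise (427,307). The dark box is at (355,133), and its port shows at (364,133).

View pics/topc1.png

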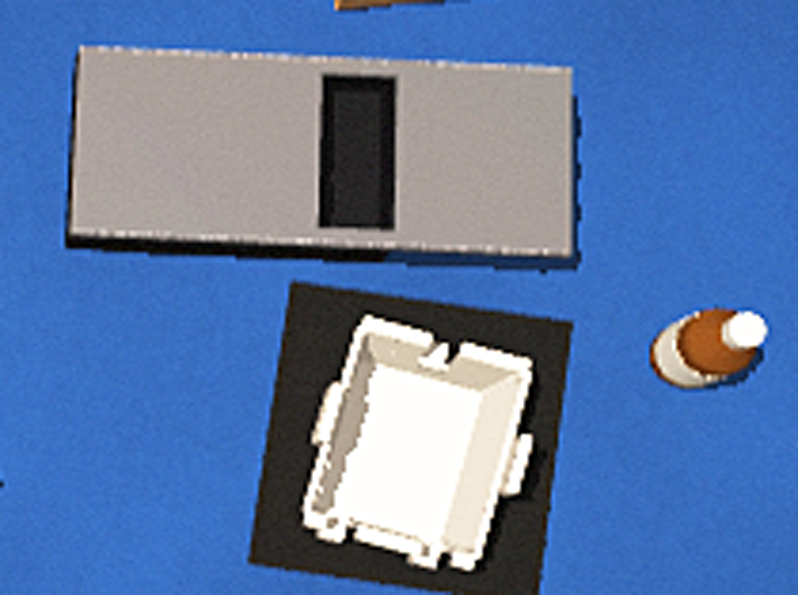

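View pics/topc2.png

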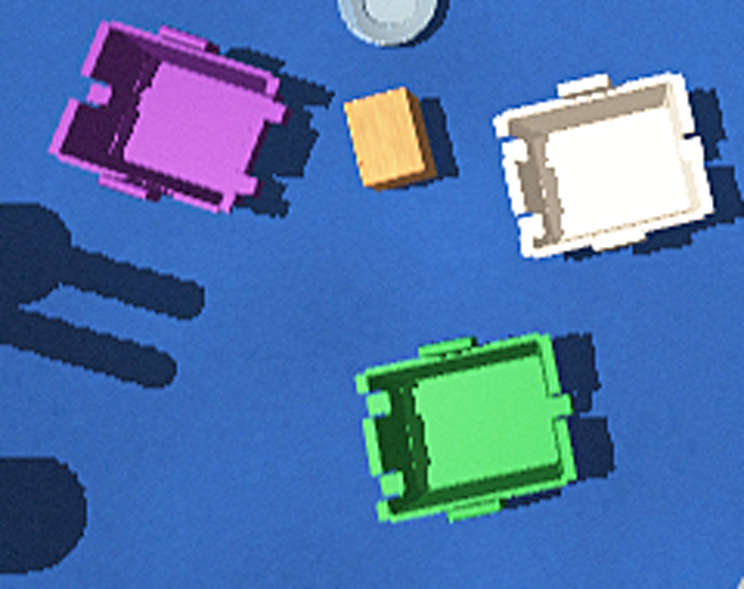

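View pics/scc.png

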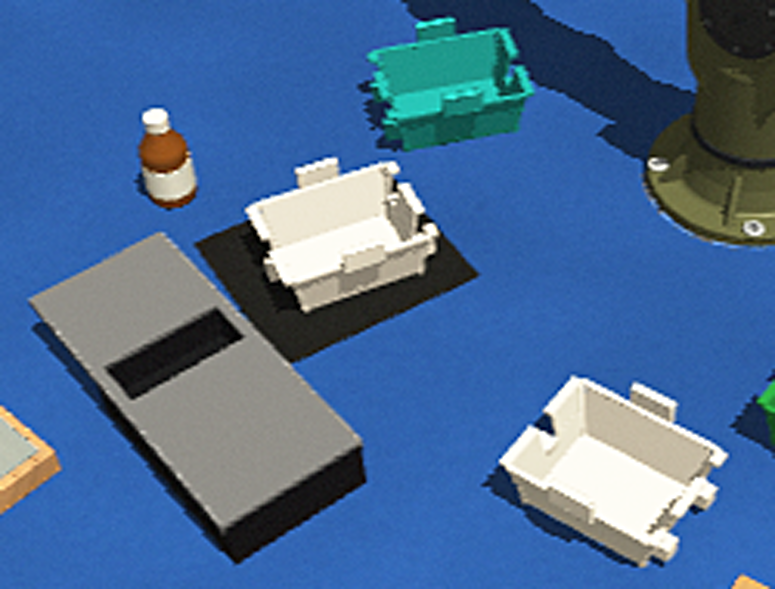

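```bash
cat > h.py <<'E'
from cell import *
import numpy as np, cv2
from scipy.optimize import minimize
from scipy.spatial.transform import Rotation as R
def ray(p,u,v):
    T=np.array(p["world_from_camera"]);d=T[:3,:3]@np.array([(u-p["cx"])/p["fx"],(v-p["cy"])/p["fy"],1]);return T[:3,3],d
def px2w(p,u,v,z):
    o,d=ray(p,u,v);return o+d*(z-o[2])/d[2]
def proj(p,X):
    T=np.linalg.inv(p["world_from_camera"]);c=np.atleast_2d(X)@T[:3,:3].T+T[:3,3]
    return np.c_[p["fx"]*c[:,0]/c[:,2]+p["cx"],p["fy"]*c[:,1]/c[:,2]+p["cy"]]
def box(x0,x1,y0,y1,z0,z1):return np.array([[x,y,z] for x in(x0,x1) for y in(y0,y1) for z in(z0,z1)])
BODY=np.array([[sx*a,sy*b,z] for a,b,z in((.064,.049,0),(.076,.061,.06)) for sx in(-1,1) for sy in(-1,1)])
TOTE=[BODY]+[box(-.022,.022,s*.0665-.0045,s*.0665+.0045,.055,.082) for s in(-1,1)]
TOTE+=[box(.070,.084,-.008,.008,.046,.054)]+[box(-.084,-.070,s*.034-.008,s*.034+.008,.046,.054) for s in(-1,1)]
COVER=[box(-.07,.07,-.152,.202,.054,.059)]
def render(p,parts,x,y,yaw,z=0,S=4):
    m=np.zeros((420*S,560*S),np.uint8);r=R.from_euler('z',yaw).as_matrix()
    for q in parts:
        u=proj(p,q@r.T+[x,y,z]);h=cv2.convexHull(((u+.5)*S-.5).round().astype(np.int32));cv2.fillConvexPoly(m,h,255)
    return cv2.resize(m,(560,420),interpolation=cv2.INTER_AREA)/255.
def fit(pics,masks,parts,x0,freez=False):
    def cost(v):
        s=0
        for p,m in zip(pics,masks):
            r=render(p,parts,v[0],v[1],v[2],v[3] if freez else 0);s+=np.abs(r-m).sum()/m.sum()
        return s
    n=len(x0);best=None
    for k in range(2):
        sim=np.vstack([x0]+[np.array(x0)+np.eye(n)[i]*([.012,.012,.12,.01][i]) for i in range(n)])
        res=minimize(cost,x0,method="Nelder-Mead",options=dict(initial_simplex=sim,xatol=2e-4,fatol=1e-4));x0=res.x
    return res.x,res.fun
def white(img,bb,pad=4):
    hsv=cv2.cvtColor(img,cv2.COLOR_BGR2HSV);m=((hsv[...,1]<70)&(hsv[...,2]>80))
    w=np.zeros(m.shape,bool);l,t,r,b=[int(round(c)) for c in bb];w[max(t-pad,0):b+pad,max(l-pad,0):r+pad]=1
    m=(m&w).astype(np.uint8);n,l,s,_=cv2.connectedComponentsWithStats(m);k=1+np.argmax(s[1:,4]);mm=(l==k).astype(np.uint8)
    c,_=cv2.findContours(mm,cv2.RETR_EXTERNAL,cv2.CHAIN_APPROX_NONE);o=np.zeros_like(mm);cv2.drawContours(o,c,-1,1,-1);return o.astype(float)
def findtote(pics,near,z=.06,freez=False,name="tote_top_mid"):
    ms=[]
    for p in pics:
        best=min(masks_of("tote_top_mid",p)+masks_of("tote_base_mid",p),key=lambda m:np.linalg.norm(px2w(p,(m["bbox"][0]+m["bbox"][2])/2,(m["bbox"][1]+m["bbox"][3])/2,.04)[:2]-near[:2]))
        ms.append(white(p["img"],best["bbox"]))
    return fit(pics,ms,TOTE,list(near)+([0.] if freez else []),freez),ms
E
cat > a.py <<'E'
from h import *
s=read_camera("scene");t=read_camera("top")
a=px2w(t,380,216,.04);b=px2w(t,226,214,.04);print(a,b)
for n,c,yaw in(("base",a,-.15),("top",b,-1.7)):
    for fz in(False,True):
        (r,ms)=findtote([s,t],[c[0],c[1],yaw],freez=fz);print(n,r[0].round(4),np.degrees(r[0][2]).round(1),r[1])
    for p,m in zip((s,t),ms):
        rr=render(p,TOTE,*r[0][:3]);cs,_=cv2.findContours((rr>.5).astype(np.uint8),0,1);cv2.drawContours(p["img"],cs,-1,(0,0,255),1)
m=masks_of("cover",t)[0]["pixels"];hsv=cv2.cvtColor(t["img"],cv2.COLOR_BGR2HSV)
g=((hsv[...,1]<60)&(hsv[...,2]>90)&(hsv[...,2]<210));w=np.zeros_like(g);w[95:172,282:428]=1;g=(g&w).astype(np.uint8)
cs,_=cv2.findContours(g,cv2.RETR_EXTERNAL,1);c=max(cs,key=cv2.contourArea)
W=np.array([px2w(t,u,v,.059)[:2] for u,v in c[:,0]],np.float32);print("cover rect",cv2.minAreaRect(W*1000))
cs,h=cv2.findContours(g,cv2.RETR_CCOMP,1)
for k in range(len(cs)):
    if h[0][k][3]>=0 and cv2.contourArea(cs[k])>50:
        W=np.array([px2w(t,u,v,.059)[:2] for u,v in cs[k][:,0]],np.float32);print("port",cv2.minAreaRect(W*1000))
for n,c in(("carton",.02),("reagent",.05),("dish",.01)):
    b=masks_of(n,t)[0]["bbox"];print(n,px2w(t,(b[0]+b[2])/2,(b[1]+b[3])/2,c).round(3))
cv2.imwrite("pics/ov_t.png",cv2.resize(t["img"][90:350,180:480],None,fx=2.3,fy=2.3));cv2.imwrite("pics/ov_s.png",cv2.resize(s["img"][80:270,110:360],None,fx=3,fy=3))
E
python3 a.py
```

```text
[ 0.40706936 -0.20534756  0.04      ] [0.4171658  0.20630871 0.04      ]
base [ 0.4065 -0.1998 -0.3081] -17.7 0.20946980624646697
base [ 0.4071 -0.1989 -0.3119  0.003 ] -17.9 0.20546039092632445
top [ 0.4185  0.2071 -1.3367] -76.6 0.19852379638585388
top [ 4.1900e-01  2.0700e-01 -1.3529e+00  7.0000e-04] -77.5 0.19601491395284124
cover rect ((632.8364868164062, -141.8878631591797), (354.3106994628906, 152.54441833496094), 86.6468276977539)
port ((631.7045288085938, -166.0135040283203), (57.02345657348633, 127.73563385009766), 87.54196166992188)
carton [0.451 0.399 0.02 ]
reagent [ 0.479 -0.411  0.05 ]
dish [0.577 0.404 0.01 ]
```

View pics/ov_t.png

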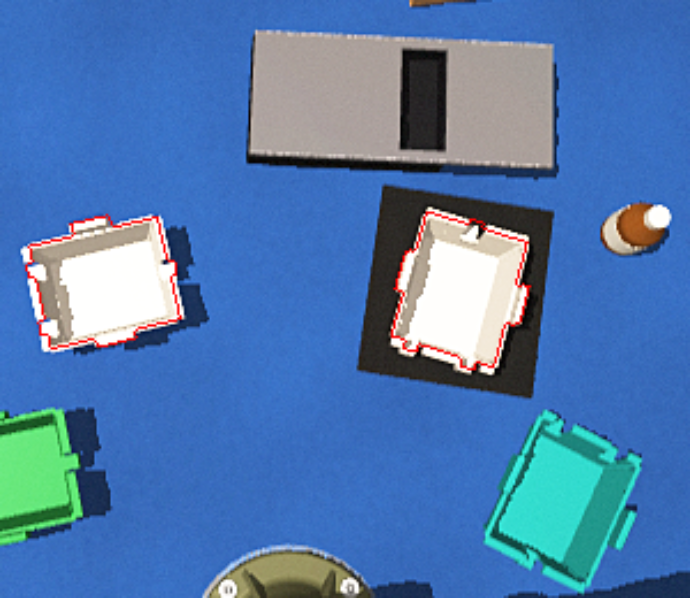

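View pics/ov_s.png

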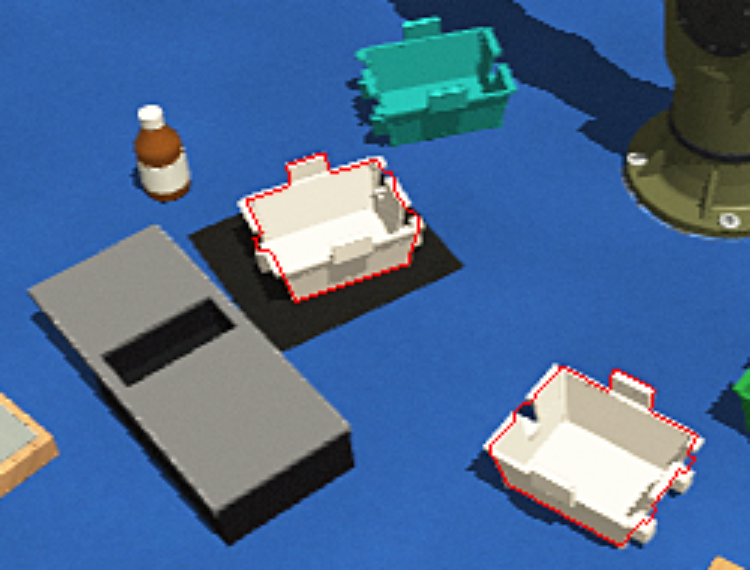

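```bash
cat >> h.py <<'E'
def plan(tgt,yaw,grip=None,maxd=.045,maxa=8.0,rollpitch=True,vias=()):
    o=get_obs();p=np.array(o["tool_pos"]);r=R.from_euler('xyz',o["tool_rot"],degrees=True)
    rows=[]
    for t,y in list(vias)+[(tgt,yaw)]:
        t=np.array(t);rt=R.from_euler('xyz',[180,0,y],degrees=True)
        n=int(max(1,np.ceil(np.linalg.norm(t-p)/maxd),np.ceil(np.degrees((r.inv()*rt).magnitude())/maxa)))
        for k in range(n):
            left=n-k
            d=(r.inv().apply((t-p)/left)).round(4);w=(np.degrees((r.inv()*rt).as_rotvec())/left).round(1)
            rows.append((d,w));p=p+r.apply(d);r=r*R.from_rotvec(np.radians(w))
    g="G" if grip is None else grip
    print(len(rows),"rows; "+"; ".join(f"{g} "+" ".join(f"{v:g}" for v in d)+" "+" ".join(f"{v:g}" for v in w) for d,w in rows))
def st():
    o=get_obs();print(o["time_s"],o["tool_pos"].round(4),o["tool_rot"].round(1),"F",o["force"].round(2),"w",round(o["grip_width"],4));return o
E
cat > b.py <<'E'
from h import *
t=read_camera("top")
hsv=cv2.cvtColor(t["img"],cv2.COLOR_BGR2HSV)
g=((hsv[...,1]<60)&(hsv[...,2]>90)&(hsv[...,2]<210));w=np.zeros_like(g);w[95:172,282:428]=1;g=(g&w).astype(np.uint8)
cs,_=cv2.findContours(g,cv2.RETR_EXTERNAL,1);o=np.zeros_like(g);cv2.drawContours(o,[max(cs,key=cv2.contourArea)],-1,1,-1)
for w in(.07,.072,.074,.076):
    r=fit([t],[o.astype(float)],[box(-w,w,-.152,.202,.054,.059)],[.632,-.166,-.055]);print(w,r[0].round(4),np.degrees(r[0][2]),r[1])
plan([.632,-.166,.2],86.7,.5)
E
python3 b.py
```

```text
0.07 [ 0.6283 -0.1673 -0.0525] -3.009785038656173 0.0637936517153752
0.072 [ 0.6315 -0.1677 -0.0514] -2.946997573197353 0.03872514454942886
0.074 [ 0.6315 -0.1674 -0.0613] -3.5117557039224403 0.01839171996538003
0.076 [ 0.6322 -0.1675 -0.0587] -3.3619912398556693 0.021871966950649954
16 rows; 0.5 0.0362 -0.0217 0.0058 -0 0 -4.6; 0.5 0.0378 -0.0187 0.0058 -0 0 -4.6; 0.5 0.0392 -0.0156 0.0058 -0 0 -4.6; 0.5 0.0403 -0.0125 0.0058 -0 0 -4.6; 0.5 0.0412 -0.0092 0.0058 -0 0 -4.6; 0.5 0.0418 -0.0058 0.0057 -0 0 -4.6; 0.5 0.0421 -0.0025 0.0058 -0 0 -4.6; 0.5 0.0422 0.0009 0.0057 -0 0 -4.6; 0.5 0.042 0.0043 0.0058 -0 0 -4.6; 0.5 0.0415 0.0077 0.0057 -0 0 -4.6; 0.5 0.0408 0.011 0.0058 -0 0 -4.6; 0.5 0.0398 0.0142 0.0057 -0 0 -4.6; 0.5 0.0385 0.0173 0.0058 -0 0 -4.7; 0.5 0.0369 0.0204 0.0057 -0 0 -4.6; 0.5 0.0352 0.0233 0.0058 -0 0 -4.7; 0.5 0.0331 0.0262 0.0057 -0 0 -4.6
```

>>> {"fn": "carry_out", "kwargs": {
  "increments": "0.6 0.036 -0.022 0.006 0 0 -4.6; 0.6 0.038 -0.019 0.006 0 0 -4.6; 0.6 0.039 -0.016 0.006 0 0 -4.6; 0.6 0.04 -0.0125 0.006 0 0 -4.6; 0.6 0.041 -0.009 0.006 0 0 -4.6; 0.6 0.042 -0.006 0.006 0 0 -4.6; 0.6 0.042 -0.0025 0.006 0 0 -4.6; 0.6 0.042 0.001 0.006 0 0 -4.6; 0.6 0.042 0.004 0.006 0 0 -4.6; 0.6 0.0415 0.008 0.006 0 0 -4.6; 0.6 0.041 0.011 0.006 0 0 -4.6; 0.6 0.04 0.014 0.006 0 0 -4.6; 0.6 0.0385 0.017 0.006 0 0 -4.7; 0.6 0.037 0.02 0.006 0 0 -4.6; 0.6 0.035 0.023 0.006 0 0 -4.6; 0.6 0.033 0.026 0.006 0 0 -4.6"
}}

```text
time_s: 3.95
tool_pos: [0.6345, -0.1487, 0.1942]
tool_rot: [179.8, 0.5, 88.4]
force: [0.1, 0.4, -0.1]
grip_width: 0.0521
```

```bash
python3 -c "
from h import *
o=st();print(o['qpos'].round(0));plan([.632,-.160,.11],86.6,.6)"
```

```text
3.95 [ 0.6345 -0.1487  0.1942] [179.8   0.5  88.4] F [ 0.15  0.36 -0.08] w 0.0521
[ 36.  25. -34.  89.  15.  70.  -1.]
2 rows; 0.6 -0.0053 -0.0012 0.0421 0.1 0.3 0.9; 0.6 -0.0055 -0.0011 0.0421 0.1 0.2 0.9
```

```bash
cat >> h.py <<'E'
BO=np.array([.639,-.049]);BY=np.radians(-3.4);EX=np.array([np.cos(BY),np.sin(BY)]);EY=np.array([-np.sin(BY),np.cos(BY)])
def b2w(x,y,z):return np.r_[BO+x*EX+y*EY,z]
def bst():
    o=st();d=o["tool_pos"][:2]-BO;print("box x,y",(d@EX).round(4),(d@EY).round(4),"tip z",(o["tool_pos"][2]-.07).round(4),"Fbox",(o["force"][:2]@EX).round(2),(o["force"][:2]@EY).round(2));return o
E
python3 -c "
from h import *
bst();plan(b2w(0,-.111,.102),86.6,.6)"
```

```text
3.95 [ 0.6345 -0.1487  0.1942] [179.8   0.5  88.4] F [ 0.15  0.36 -0.08] w 0.0521
box x,y 0.0014 -0.0998 tip z 0.1242 Fbox 0.13 0.37
3 rows; 0.6 -0.0034 -0.0007 0.0308 0.1 0.2 0.6; 0.6 -0.0036 -0.0006 0.0307 0.1 0.2 0.6; 0.6 -0.0036 -0.0005 0.0307 0 0.1 0.6
```

>>> {"fn": "carry_out", "kwargs": {
  "increments": "0.6 -0.011 -0.002 0.01 0 0.2 0.9; 0.6 0 0 0.025 0 0 0.9; 0.6 0 0 0.025 0 0 0; 0.6 0 0 0.025 0 0 0; 0.6 0 0 0.01 0 0 0; 0.6 0 0 0 0 0 0",
  "force": 3
}}

```text
time_s: 4.7
tool_pos: [0.6333, -0.1605, 0.096]
tool_rot: [179.8, 0.3, 86.5]
force: [0.3, 0.4, 1.1]
grip_width: 0.0523
```

```bash
python3 -c "
from h import *
bst()"
```

```text
4.7 [ 0.6333 -0.1605  0.096 ] [179.8   0.3  86.5] F [0.33 0.44 1.08] w 0.0523
box x,y 0.0009 -0.1116 tip z 0.026 Fbox 0.31 0.46
```

>>> {"fn": "carry_out", "kwargs": {
  "increments": "0.6 0 0 -0.008 0 0 0; 0.6 0.012 0 0 0 0 0; 0.6 0.015 0 0 0 0 0; 0.6 0.015 0 0 0 0 0; 0.6 0.015 0 0 0 0 0; 0.6 0.012 0 0 0 0 0; 0.6 0 0 0 0 0 0"
}}

```text
time_s: 5.58
tool_pos: [0.6392, -0.0857, 0.1077]
tool_rot: [179.5, 0.4, 86.6]
force: [0.1, -0.7, 0.3]
grip_width: 0.0523
```

```bash
python3 -c "
from h import *
bst();p=read_camera('top');cv2.imwrite('pics/t1.png',cv2.resize(p['img'][80:260,230:480],None,fx=3.1,fy=3.1));p=read_camera('scene');cv2.imwrite('pics/s1.png',cv2.resize(p['img'][80:270,110:360],None,fx=3.1,fy=3.1))"
```

```text
5.575 [ 0.6392 -0.0857  0.1077] [179.5   0.4  86.6] F [ 0.1  -0.68  0.28] w 0.0523
box x,y 0.0024 -0.0366 tip z 0.0377 Fbox 0.14 -0.67
```

View pics/s1.png

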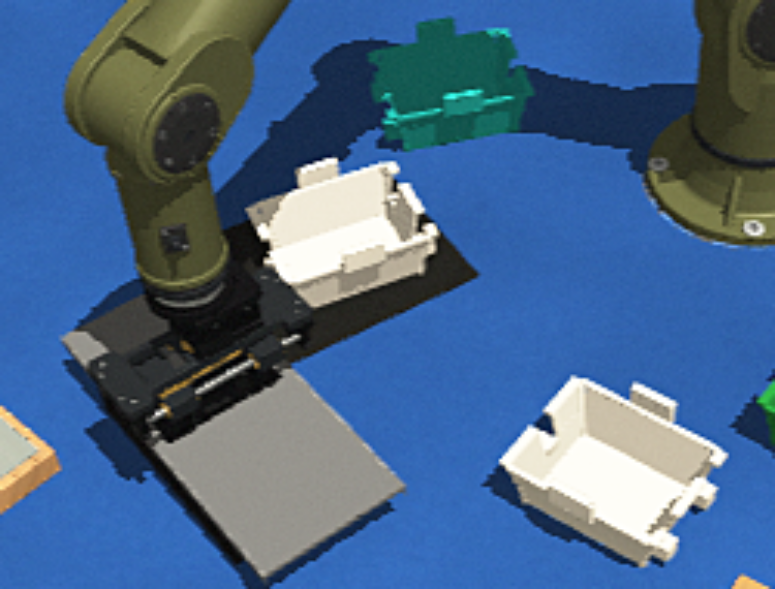

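>>> {"fn": "carry_out", "kwargs": {
  "increments": "0.6 -0.011 -0.002 0 0.2 0 0; 0.6 -0.01 0 0.004 0 0 0; 0.6 0 0 0.012 0 0 0; 0.6 0 0 0.003 0 0 0; 0 0 0 0 0 0 0; 0 0 0 0 0 0 0; 0 0 0 0 0 0 0; 0 0 0 0 0 0 0; 0 0 0 0 0 0 0",
  "force": 3
}}

```text
time_s: 6.8
tool_pos: [0.6354, -0.1121, 0.0869]
tool_rot: [179.7, 0.4, 86.3]
force: [-0.2, -0.4, -0.8]
grip_width: 0.0264
```

```bash
python3 -c "
from h import *
bst()"
```

```text
6.8 [ 0.6354 -0.1121  0.0869] [179.7   0.4  86.3] F [-0.22 -0.4  -0.78] w 0.0264
box x,y 0.0001 -0.0632 tip z 0.0169 Fbox -0.19 -0.41
```

>>> {"fn": "carry_out", "kwargs": {
  "increments": "0 0 0 0 0 0 0; 0 0 0 0 0 0 0; 0 0 0 0 0 0 0"
}}

```text
time_s: 7.18
tool_pos: [0.6354, -0.112, 0.087]
tool_rot: [179.7, 0.4, 86.3]
force: [-0.2, 0.2, -0.3]
grip_width: 0.0262
```

>>> {"fn": "carry_out", "kwargs": {
  "increments": "0.5 0 0 0 0 0 0; 0.5 0 0 0 0 0 0; 0.5 0.008 0 0 0 0 0; 0 0 0 0 0 0 0; 0 0 0 0 0 0 0; 0 0 0 0 0 0 0; 0 0 0 0 0 0 0; 0 0 0 0 0 0 0; 0 0 0 0 0 0 0"
}}

```text
time_s: 8.3
tool_pos: [0.6362, -0.1031, 0.0872]
tool_rot: [179.7, 0.4, 86.4]
force: [0.5, 0.9, 0.3]
grip_width: 0.028
```

```bash
python3 -c "
from h import *
bst()"
```

```text
8.3 [ 0.6362 -0.1031  0.0872] [179.7   0.4  86.4] F [0.55 0.86 0.3 ] w 0.028
box x,y 0.0005 -0.0542 tip z 0.0172 Fbox 0.5 0.89
```

>>> {"fn": "carry_out", "kwargs": {
  "increments": "0.45 0 0 0 0 0 0; 0.45 0.005 0 0 0 0 0; 0 0 0 0 0 0 0; 0 0 0 0 0 0 0; 0 0 0 0 0 0 0; 0 0 0 0 0 0 0; 0 0 0 0 0 0 0; 0 0 0 -0.005 0 0 0; 0 0 0 -0.02 0 0 0; 0 0 0 -0.03 0 0 0; 0 0 0 -0.04 0 0 0; 0 0 0 -0.04 0 0 0; 0 0 0 0 0 0 0",
  "force": 15
}}

```text
time_s: 9.93
tool_pos: [0.6366, -0.0966, 0.2326]
tool_rot: [179.5, 0.5, 86.4]
force: [-0.1, 0.5, 0.2]
grip_width: 0.0273
```

```bash
python3 -c "
from h import *
bst()
p=read_camera('top');cv2.imwrite('pics/t2.png',cv2.resize(p['img'][80:260,230:480],None,fx=3.1,fy=3.1));p=read_camera('scene');cv2.imwrite('pics/s2.png',cv2.resize(p['img'][80:270,110:360],None,fx=3.1,fy=3.1))"
```

```text
9.925 [ 0.6366 -0.0966  0.2326] [179.5   0.5  86.4] F [-0.11  0.47  0.23] w 0.0273
box x,y 0.0004 -0.0477 tip z 0.1626 Fbox -0.14 0.46
```

View pics/s2.png

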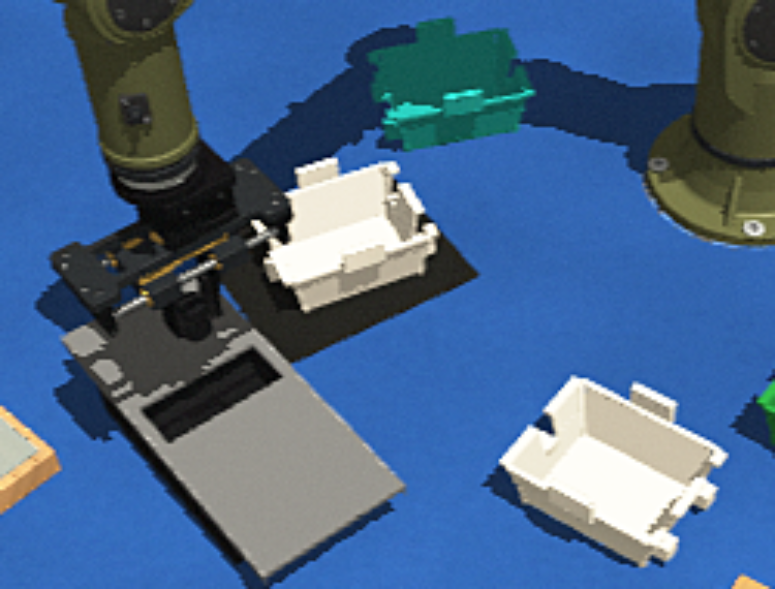

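View pics/t2.png

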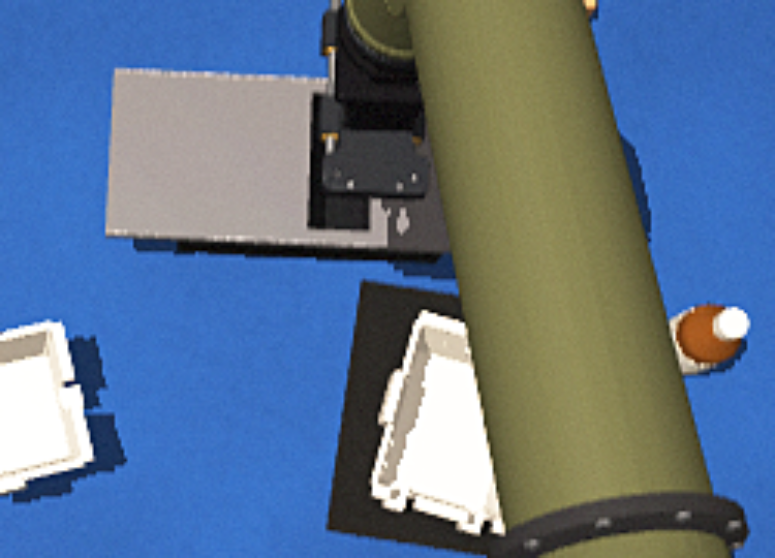

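```bash
cat >> h.py <<'E'
def t2w(T,x,y,z):
    c,s=np.cos(T[2]),np.sin(T[2]);return np.array([T[0]+c*x-s*y,T[1]+s*x+c*y,z])
BASE=[.4065,-.1998,-.3081]
E
python3 -c "
from h import *
s=read_camera('scene');r,ms=findtote([s],BASE);print(r)
plan(t2w(BASE,.043,0,.2),162.3,0)"
```

```text
(array([ 0.40557349, -0.19947516, -0.27516158]), np.float64(0.16155639232562308))
10 rows; 0 -0.0127 -0.0178 0.0027 -0 0 -7.6; 0 -0.0102 -0.0194 0.0027 -0 0 -7.6; 0 -0.0076 -0.0206 0.0027 -0 0 -7.6; 0 -0.0048 -0.0214 0.0027 -0.1 0 -7.6; 0 -0.002 -0.0218 0.0026 -0 0 -7.6; 0 0.001 -0.0219 0.0026 -0.1 0 -7.6; 0 0.0038 -0.0216 0.0026 -0.1 0.1 -7.6; 0 0.0067 -0.0209 0.0026 -0 0 -7.6; 0 0.0093 -0.0198 0.0025 -0.1 0.1 -7.6; 0 0.0119 -0.0184 0.0025 0 0 -7.5
```

>>> {"fn": "carry_out", "kwargs": {
  "increments": "0 -0.0125 -0.018 0.002 0 0 -7.6; 0 -0.010 -0.019 0.002 0 0 -7.6; 0 -0.0075 -0.0205 0.002 0 0 -7.6; 0 -0.005 -0.0215 0.002 0 0 -7.6; 0 -0.002 -0.022 0.002 0 0 -7.6; 0 0.001 -0.022 0.002 0 0 -7.6; 0 0.004 -0.0215 0.002 0 0 -7.6; 0 0.0065 -0.021 0.002 0 0 -7.6; 0 0.0095 -0.02 0.002 0 0 -7.6; 0 0.012 -0.018 0.002 0 0 -7.5; 0 0 0 0 0 0 0"
}}

```text
time_s: 11.55
tool_pos: [0.4359, -0.2171, 0.1926]
tool_rot: [180.0, -1.5, 164.8]
force: [-0.4, -0.2, -1.0]
grip_width: 0.0279
```

```bash
python3 -c "
from h import *
o=st();print(o['qpos'].round(0))
s=read_camera('scene');cv2.imwrite('pics/s3.png',cv2.resize(s['img'][60:270,110:360],None,fx=3,fy=2.8));
plan(t2w(BASE,.043,0,.090),162.8,0,vias=[(t2w(BASE,.043,0,.15),162.8)])"
```

```text
11.55 [ 0.4359 -0.2171  0.1926] [180.   -1.5 164.8] F [-0.38 -0.17 -1.04] w 0.0279
[ 64.   7. -42. 111.   5.  66.  94.]
3 rows; 0 -0.0104 0.0062 0.0426 0 -1.5 2; 0 0 -0 0.03 0 0 0; 0 0 -0.0001 0.03 0 0 0
```

View pics/s3.png

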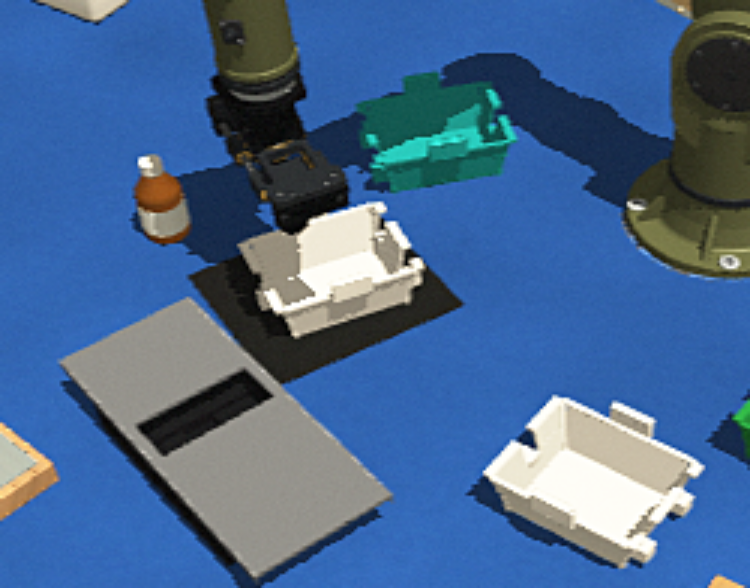

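>>> {"fn": "carry_out", "kwargs": {
  "increments": "0 -0.010 0.006 0.02 0 -1.5 2; 0 0 0 0.025 0 0 0; 0 0 0 0.02 0 0 0; 0 0 0 0.01 0 0 0; 0 0 0 0 0 0 0"
}}

```text
time_s: 12.22
tool_pos: [0.4525, -0.2085, 0.1154]
tool_rot: [179.7, 0.2, 162.5]
force: [-0.7, -0.2, 0.3]
grip_width: 0.0276
```

```bash
python3 -c "
from h import *
o=st();plan(t2w(BASE,.043,0,.090),162.8,0)"
```

```text
12.225 [ 0.4525 -0.2085  0.1154] [179.7   0.2 162.5] F [-0.67 -0.23  0.32] w 0.0276
1 rows; 0 0.0036 -0.0058 0.0253 0.3 0.2 -0.3
```

>>> {"fn": "carry_out", "kwargs": {
  "increments": "0 0.0035 -0.004 0.008 0 0 0; 0 0 0 0.01 0 0 0; 0 0 0 0.004 0 0 0; 0 0 0 0.002 0 0 0; 0.45 0 0 0 0 0 0; 0.45 0 0 0 0 0 0; 0.45 0 0 0 0 0 0; 0.45 0 0 -0.02 0 0 0; 0.45 0 0 -0.04 0 0 0; 0.45 0 0 -0.04 0 0 0; 0.5 0 0 -0.03 0 0 0"
}}

```text
time_s: 13.6
tool_pos: [0.4471, -0.2114, 0.2236]
tool_rot: [179.7, 0.1, 162.5]
force: [-0.3, -0.4, -0.3]
grip_width: 0.0419
```

```bash
python3 -c "
from h import *
o=st();plan(b2w(0,-.054,.22),86.6,.6)
s=read_camera('scene');i=s['img'];cv2.imwrite('pics/s4.png',cv2.resize(i[100:270,110:280],None,fx=3.5,fy=3.5));cv2.imwrite('pics/s4p.png',cv2.resize(np.clip(i[165:230,140:215].astype(float)*4,0,255).astype(np.uint8),None,fx=8,fy=8))"
```

```text
13.6 [ 0.4471 -0.2114  0.2236] [1.797e+02 1.000e-01 1.625e+02] F [-0.33 -0.42 -0.26] w 0.0419
10 rows; 0.6 -0.0147 0.016 0.0005 0 -0 7.6; 0.6 -0.0125 0.0178 0.0005 0 -0 7.6; 0.6 -0.01 0.0193 0.0005 0 -0 7.6; 0.6 -0.0074 0.0205 0.0005 0 -0 7.6; 0.6 -0.0046 0.0213 0.0005 0.1 -0 7.6; 0.6 -0.0017 0.0217 0.0004 0 -0 7.6; 0.6 0.0011 0.0217 0.0004 0 -0 7.6; 0.6 0.004 0.0214 0.0004 0.1 -0.1 7.6; 0.6 0.0068 0.0207 0.0004 0 -0 7.6; 0.6 0.0095 0.0196 0.0004 0.1 -0.1 7.5
```

View pics/s4.png

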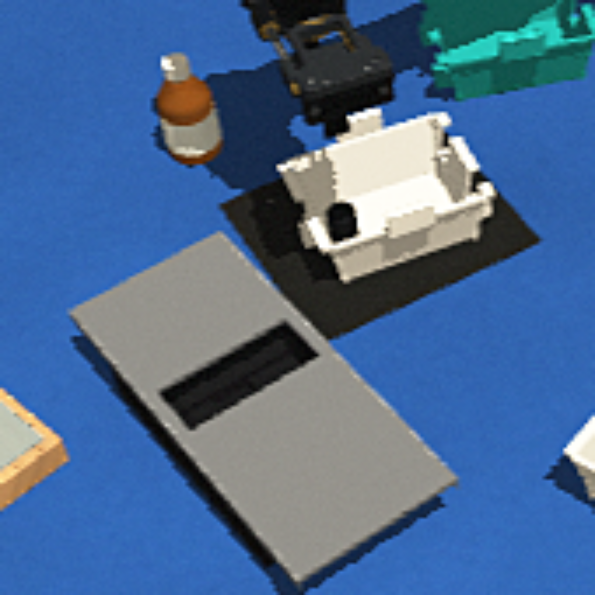

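View pics/s4p.png

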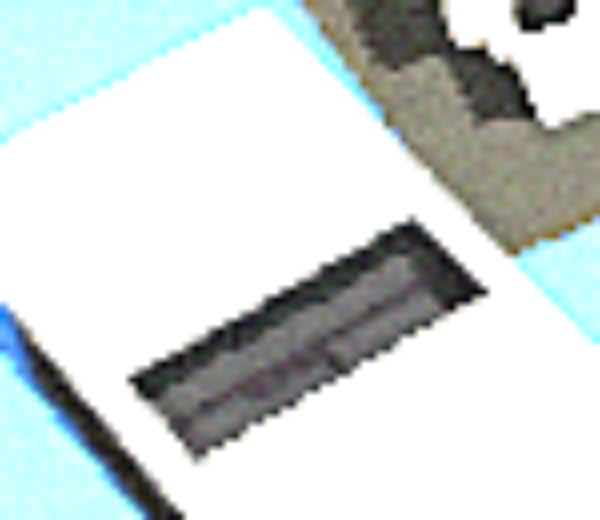

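>>> {"fn": "carry_out", "kwargs": {
  "increments": "0.6 -0.0145 0.016 0 0 0 7.6; 0.6 -0.0125 0.018 0 0 0 7.6; 0.6 -0.010 0.0195 0 0 0 7.6; 0.6 -0.0075 0.0205 0 0 0 7.6; 0.6 -0.0045 0.0215 0 0 0 7.6; 0.6 -0.0015 0.022 0 0 0 7.6; 0.6 0.001 0.022 0 0 0 7.6; 0.6 0.004 0.0215 0 0 0 7.6; 0.6 0.007 0.0205 0 0 0 7.6; 0.6 0.0095 0.0195 0 0 0 7.5; 0.6 0 0 0 0 0 0",
  "force": 3
}}

```text
time_s: 15.02
tool_pos: [0.6466, -0.1047, 0.2298]
tool_rot: [179.3, 0.1, 84.0]
force: [0.4, -0.1, -0.2]
grip_width: 0.0524
```

```bash
python3 -c "
from h import *
bst();plan(b2w(0,-.054,.11),86.6,.6)"
```

```text
15.025 [ 0.6466 -0.1047  0.2298] [1.793e+02 1.000e-01 8.400e+01] F [ 0.42 -0.06 -0.17] w 0.0524
box x,y 0.0109 -0.0552 tip z 0.1598 Fbox 0.42 -0.03
3 rows; 0.6 0.0003 -0.0041 0.0399 0.2 0.1 -0.9; 0.6 0.0003 -0.004 0.0399 0.2 0 -0.9; 0.6 0.0004 -0.0038 0.0399 0.3 0.1 -0.8
```

>>> {"fn": "carry_out", "kwargs": {
  "increments": "0.6 0 -0.006 0.025 0.3 0 -1.3; 0.6 0 -0.005 0.025 0.3 0 -1.3; 0.6 0 0 0.03 0 0 0; 0.6 0 0 0.03 0 0 0; 0.6 0 0 0.012 0 0 0; 0.6 0 0 0 0 0 0; 0.6 0.012 0 0 0 0 0; 0.6 0.014 0 0 0 0 0; 0.6 0.012 0 0 0 0 0; 0.6 0.007 0 0 0 0 0; 0.6 0 0 0 0 0 0"
}}

```text
time_s: 16.4
tool_pos: [0.6366, -0.0601, 0.1087]
tool_rot: [179.7, 0.5, 87.3]
force: [-0.3, 0.7, 0.6]
grip_width: 0.0525
```

```bash
python3 -c "
from h import *
bst()"
```

```text
16.4 [ 0.6366 -0.0601  0.1087] [179.7   0.5  87.3] F [-0.34  0.69  0.63] w 0.0525
box x,y -0.0017 -0.0112 tip z 0.0387 Fbox -0.38 0.66
```

>>> {"fn": "carry_out", "kwargs": {
  "increments": "0.6 -0.007 0.002 0.003 0 0 -0.7; 0.6 0 0 0.012 0 0 0; 0.6 0 0 0.004 0 0 0; 0.6 0 0 0 0 0 0; 0 0 0 0 0 0 0; 0 0 0 0 0 0 0; 0 0 0 0 0 0 0; 0 0 0 0 0 0 0; 0 0 0 0 0 0 0; 0 0 0 0 0 0 0; 0 0 0 0 0 0 0"
}}

```text
time_s: 17.77
tool_pos: [0.6389, -0.0687, 0.0887]
tool_rot: [179.7, 0.5, 88.0]
force: [0.0, 0.5, 0.3]
grip_width: 0.0008
```

```bash
python3 -c "
from h import *
bst()"
```

```text
17.775 [ 0.6389 -0.0687  0.0887] [179.7   0.5  88. ] F [0.02 0.55 0.25] w 0.0008
box x,y 0.001 -0.0196 tip z 0.0187 Fbox -0.01 0.55
```

>>> {"fn": "carry_out", "kwargs": {
  "increments": "0.6 0 0 0 0 0 1.4; 0.6 0 0 0 0 0 0; 0.6 0 0 0 0 0 0; 0.6 0.01 0 0 0 0 0; 0.6 0.014 0 0 0 0 0; 0.6 0.014 0 0 0 0 0; 0.6 0.008 0 0 0 0 0; 0.6 0 0 0 0 0 0; 0.6 -0.009 0 0 0 0 0; 0.6 0 0 0 0 0 0; 0 0 0 0 0 0 0; 0 0 0 0 0 0 0; 0 0 0 0 0 0 0; 0 0 0 0 0 0 0; 0 0 0 0 0 0 0; 0 0 0 0 0 0 0; 0 0 0 0 0 0 0"
}}

```text
time_s: 19.9
tool_pos: [0.6411, -0.0294, 0.0882]
tool_rot: [179.7, 0.5, 86.5]
force: [-0.6, -0.1, 1.0]
grip_width: 0.0269
```

```bash
python3 -c "
from h import *
bst()"
```

```text
19.9 [ 0.6411 -0.0294  0.0882] [179.7   0.5  86.5] F [-0.61 -0.05  0.99] w 0.0269
box x,y 0.001 0.0197 tip z 0.0182 Fbox -0.61 -0.09
```

>>> {"fn": "carry_out", "kwargs": {
  "increments": "0.5 0 0 0 0 0 0; 0.5 0 0 0 0 0 0; 0.5 0.007 0 0 0 0 0; 0.5 0 0 0 0 0 0; 0 0 0 0 0 0 0; 0 0 0 0 0 0 0; 0 0 0 0 0 0 0; 0 0 0 0 0 0 0; 0 0 0 0 0 0 0"
}}

```text
time_s: 21.02
tool_pos: [0.6416, -0.0214, 0.0882]
tool_rot: [179.7, 0.4, 86.5]
force: [0.1, 0.3, -0.4]
grip_width: 0.0038
```

```bash
python3 -c "
from h import *
bst()"
```

```text
21.025 [ 0.6416 -0.0214  0.0882] [179.7   0.4  86.5] F [ 0.08  0.34 -0.38] w 0.0038
box x,y 0.001 0.0278 tip z 0.0182 Fbox 0.06 0.34
```

>>> {"fn": "carry_out", "kwargs": {
  "increments": "0.55 0 0 0 0 0 0; 0.55 0 0 0 0 0 0; 0.55 0 0 0 0 0 0; 0.55 -0.012 0 0 0 0 0; 0.55 -0.010 0 0 0 0 0; 0.55 0 0 0 0 0 0; 0 0 0 0 0 0 0; 0 0 0 0 0 0 0; 0 0 0 0 0 0 0; 0 0 0 0 0 0 0; 0 0 0 0 0 0 0; 0 0 0 0 0 0 0"
}}

```text
time_s: 22.52
tool_pos: [0.6401, -0.0453, 0.0884]
tool_rot: [179.7, 0.5, 86.5]
force: [-0.1, -0.4, -0.3]
grip_width: 0.0279
```

```bash
python3 -c "
from h import *
bst()"
```

```text
22.525 [ 0.6401 -0.0453  0.0884] [179.7   0.5  86.5] F [-0.09 -0.41 -0.33] w 0.0279
box x,y 0.0009 0.0037 tip z 0.0184 Fbox -0.07 -0.41
```

>>> {"fn": "carry_out", "kwargs": {
  "increments": "0 0 0 0 0 0 0; 0 0 0 0 0 0 0; 0 0 0 -0.005 0 0 0; 0 0 0 -0.02 0 0 0; 0 0 0 -0.03 0 0 0; 0 0 0 -0.04 0 0 0; 0 0 0 -0.04 0 0 0; 0 0 0 0 0 0 0",
  "force": 15
}}

```text
time_s: 23.52
tool_pos: [0.6402, -0.043, 0.2339]
tool_rot: [179.4, 0.4, 86.6]
force: [0.4, -0.2, -0.3]
grip_width: 0.0274
```

```bash
python3 -c "
from h import *
bst()
s=read_camera('scene');i=s['img'];cv2.imwrite('pics/s5.png',cv2.resize(i[100:270,110:280],None,fx=3.5,fy=3.5));r,ms=findtote([s],BASE);print(r)
plan(t2w(BASE,.010,0,.2),162.8,0)"
```

```text
23.525 [ 0.6402 -0.043   0.2339] [179.4   0.4  86.6] F [ 0.42 -0.16 -0.3 ] w 0.0274
box x,y 0.0008 0.0061 tip z 0.1639 Fbox 0.43 -0.13
(array([-1.34922016, -0.33583292,  4.3174144 ]), np.float64(1.0))
10 rows; 0 -0.0172 -0.0212 0.0029 -0 0 -7.6; 0 -0.0143 -0.0233 0.0029 -0 0 -7.6; 0 -0.0111 -0.0249 0.0029 -0 0 -7.6; 0 -0.0077 -0.0262 0.0029 -0 0 -7.6; 0 -0.0041 -0.027 0.0029 -0.1 0.1 -7.6; 0 -0.0005 -0.0273 0.0029 -0 0 -7.7; 0 0.0031 -0.0271 0.0029 -0.1 0.1 -7.6; 0 0.0067 -0.0264 0.0029 -0 0 -7.7; 0 0.0102 -0.0253 0.0029 -0.1 0.1 -7.6; 0 0.0134 -0.0237 0.0028 -0 0 -7.7
```

View pics/s5.png

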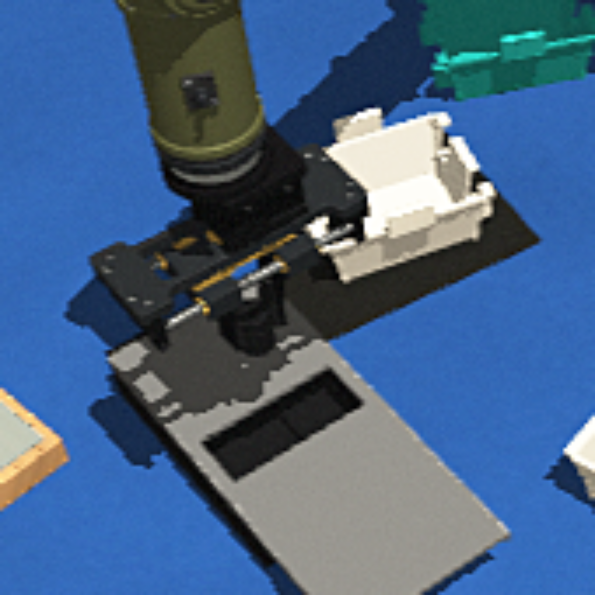

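>>> {"fn": "carry_out", "kwargs": {
  "increments": "0 -0.017 -0.021 0.002 0 0 -7.5; 0 -0.014 -0.023 0.002 0 0 -7.5; 0 -0.011 -0.0245 0.002 0 0 -7.5; 0 -0.0075 -0.026 0.002 0 0 -7.5; 0 -0.004 -0.0265 0.002 0 0 -7.5; 0 -0.0005 -0.027 0.002 0 0 -7.5; 0 0.003 -0.0265 0.002 0 0 -7.5; 0 0.0065 -0.026 0.002 0 0 -7.5; 0 0.008 -0.022 0.002 0 0 -7.4; 0 0.010 -0.019 0.002 0 0 -7; 0 0 0 0 0 0 0"
}}

```text
time_s: 25.05
tool_pos: [0.4113, -0.2011, 0.1938]
tool_rot: [-179.9, -1.7, 163.3]
force: [1.0, -0.1, -0.5]
grip_width: 0.0273
```

```bash
python3 -c "
from h import *
bst()
s=read_camera('scene');i=s['img'];cv2.imwrite('pics/s6.png',cv2.resize(i[100:270,110:280],None,fx=3.5,fy=3.5))
plan(t2w(BASE,.010,0,.15),162.8,0)"
```

```text
25.05 [ 0.4113 -0.2011  0.1938] [-179.9   -1.7  163.3] F [ 1.04 -0.05 -0.52] w 0.0273
box x,y -0.2183 -0.1653 tip z 0.1238 Fbox 1.04 0.01
1 rows; 0 -0.0056 -0.0013 0.0439 -0.1 -1.6 0.5
```

View pics/s6.png

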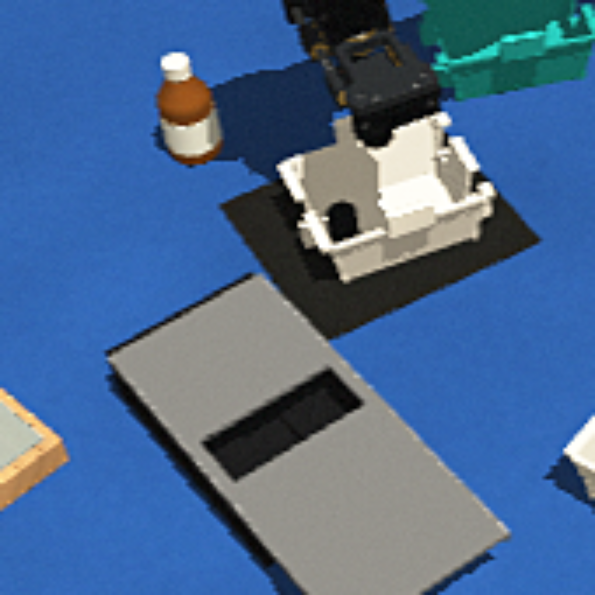

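>>> {"fn": "carry_out", "kwargs": {
  "increments": "0 -0.0055 -0.001 0.015 0 -1.6 0.5; 0 0 0 0.025 0 0 0; 0 0 0 0.025 0 0 0; 0 0 0 0.015 0 0 0; 0 0 0 0 0 0 0"
}}

```text
time_s: 25.72
tool_pos: [0.4213, -0.1979, 0.1113]
tool_rot: [179.8, 0.1, 162.6]
force: [0.6, 0.1, -0.1]
grip_width: 0.028
```

```bash
python3 -c "
from h import *
o=st();plan(t2w(BASE,.010,0,.090),162.8,0)"
```

```text
25.725 [ 0.4213 -0.1979  0.1113] [1.798e+02 1.000e-01 1.626e+02] F [ 0.59  0.14 -0.13] w 0.028
1 rows; 0 0.0036 -0.0063 0.0213 0.2 0.1 -0.2
```

>>> {"fn": "carry_out", "kwargs": {
  "increments": "0 0.0035 -0.005 0.006 0 0 0; 0 0 0 0.008 0 0 0; 0 0 0 0.004 0 0 0; 0 0 0 0.002 0 0 0; 0.45 0 0 0 0 0 0; 0.45 0 0 0 0 0 0; 0.45 0 0 0 0 0 0; 0.45 0 0 -0.02 0 0 0; 0.45 0 0 -0.04 0 0 0; 0.45 0 0 -0.04 0 0 0; 0.5 0 0 -0.03 0 0 0"
}}

```text
time_s: 27.1
tool_pos: [0.416, -0.2017, 0.224]
tool_rot: [179.8, 0.1, 162.6]
force: [1.0, -0.9, -1.2]
grip_width: 0.0418
```

```bash
python3 -c "
from h import *
o=st();plan(b2w(0,.012,.22),86.6,.6)
s=read_camera('scene');i=s['img'];cv2.imwrite('pics/s7.png',cv2.resize(i[100:270,110:280],None,fx=3.5,fy=3.5))"
```

```text
27.1 [ 0.416  -0.2017  0.224 ] [1.798e+02 1.000e-01 1.626e+02] F [ 0.99 -0.93 -1.18] w 0.0418
10 rows; 0.6 -0.0164 0.0224 0.0005 0 -0 7.6; 0.6 -0.0133 0.0244 0.0005 0 -0 7.6; 0.6 -0.01 0.0259 0.0005 0 -0 7.6; 0.6 -0.0065 0.027 0.0005 0 -0 7.6; 0.6 -0.0029 0.0276 0.0005 0 -0 7.6; 0.6 0.0008 0.0278 0.0005 0 -0 7.6; 0.6 0.0045 0.0274 0.0006 0.1 -0 7.6; 0.6 0.0081 0.0266 0.0005 0 -0 7.6; 0.6 0.0115 0.0253 0.0005 0 -0.1 7.6; 0.6 0.0148 0.0235 0.0005 0.1 -0.1 7.6
```

View pics/s7.png

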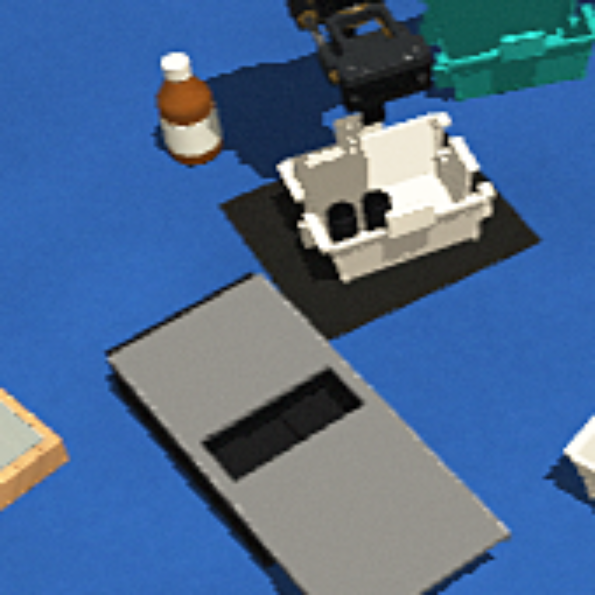

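>>> {"fn": "carry_out", "kwargs": {
  "increments": "0.6 -0.0165 0.022 0 0 0 7.5; 0.6 -0.0135 0.024 0 0 0 7.5; 0.6 -0.010 0.0255 0 0 0 7.5; 0.6 -0.0065 0.0265 0 0 0 7.5; 0.6 -0.003 0.0275 0 0 0 7.5; 0.6 0.001 0.0275 0 0 0 7.5; 0.6 0.0045 0.027 0 0 0 7.5; 0.6 0.008 0.0265 0 0 0 7.4; 0.6 0.009 0.021 0 0 0 6.8; 0.6 0.011 0.016 0 0 0 5; 0.6 0 0 0 0 0 0",
  "force": 3
}}

```text
time_s: 28.52
tool_pos: [0.6382, -0.047, 0.229]
tool_rot: [179.5, 0.2, 88.3]
force: [0.3, -0.3, -0.1]
grip_width: 0.0519
```

```bash
python3 -c "
from h import *
bst();plan(b2w(0,.015,.15),86.6,.6)"
```

```text
28.525 [ 0.6382 -0.047   0.229 ] [179.5   0.2  88.3] F [ 0.34 -0.26 -0.1 ] w 0.0519
box x,y -0.0009 0.0019 tip z 0.159 Fbox 0.35 -0.24
2 rows; 0.6 0.0067 0.0003 0.0395 0.3 0.1 0.9; 0.6 0.0066 0.0004 0.0394 0.2 0.1 0.8
```

>>> {"fn": "carry_out", "kwargs": {
  "increments": "0.6 0.006 0 0.025 0.3 0.1 0.9; 0.6 0.004 0 0.025 0.2 0.1 0.8; 0.6 0 0 0.03 0 0 0; 0.6 0 0 0.03 0 0 0; 0.6 0 0 0.012 0 0 0; 0.6 0 0 0 0 0 0; 0.6 0.012 0 0 0 0 0; 0.6 0.014 0 0 0 0 0; 0.6 0.012 0 0 0 0 0; 0.6 0.007 0 0 0 0 0; 0.6 0 0 0 0 0 0"
}}

```text
time_s: 29.9
tool_pos: [0.6376, 0.0081, 0.1003]
tool_rot: [-179.9, 0.2, 86.7]
force: [0.8, -0.5, 0.1]
grip_width: 0.0523
```

```bash
python3 -c "
from h import *
bst()"
```

```text
29.9 [0.6376 0.0081 0.1003] [-179.9    0.2   86.7] F [ 0.77 -0.51  0.09] w 0.0523
box x,y -0.0048 0.057 tip z 0.0303 Fbox 0.8 -0.47
```

>>> {"fn": "carry_out", "kwargs": {
  "increments": "0.6 0.012 0.0045 0 0 0 0; 0.6 0 0 0 0 0 0; 0.6 -0.009 0 0.006 0 0 0; 0.6 -0.003 0 0.005 0 0 0; 0.6 0 0 0 0 0 0; 0 0 0 0 0 0 0; 0 0 0 0 0 0 0; 0 0 0 0 0 0 0; 0 0 0 0 0 0 0; 0 0 0 0 0 0 0; 0 0 0 0 0 0 0; 0 0 0 0 0 0 0"
}}

```text
time_s: 31.4
tool_pos: [0.6428, 0.0076, 0.0887]
tool_rot: [-179.9, 0.1, 86.6]
force: [-0.0, -0.5, -0.4]
grip_width: 0.0281
```

```bash
python3 -c "
from h import *
bst()"
```

```text
31.4 [0.6428 0.0076 0.0887] [-1.799e+02  1.000e-01  8.660e+01] F [-0.03 -0.49 -0.38] w 0.0281
box x,y 0.0005 0.0567 tip z 0.0187 Fbox -0.0 -0.49
```

>>> {"fn": "carry_out", "kwargs": {
  "increments": "0.55 0 0 0 0 0 0; 0.55 0 0 0 0 0 0; 0.55 0.012 0 0 0 0 0; 0.55 0.010 0 0 0 0 0; 0.55 0 0 0 0 0 0; 0.55 -0.010 0 0 0 0 0; 0.55 -0.010 0 0 0 0 0; 0.55 0 0 0 0 0 0; 0 0 0 0 0 0 0; 0 0 0 0 0 0 0; 0 0 0 0 0 0 0; 0 0 0 0 0 0 0; 0 0 0 0 0 0 0; 0 0 0 0 0 0 0",
  "force": 15
}}

```text
time_s: 33.15
tool_pos: [0.6432, 0.0022, 0.0894]
tool_rot: [-179.9, 0.9, 86.4]
force: [0.5, -1.1, -0.4]
grip_width: 0.0255
```

```bash
python3 -c "
from h import *
bst()"
```

```text
33.15 [0.6432 0.0022 0.0894] [-179.9    0.9   86.4] F [ 0.55 -1.11 -0.39] w 0.0255
box x,y 0.0012 0.0513 tip z 0.0194 Fbox 0.61 -1.07
```

>>> {"fn": "carry_out", "kwargs": {
  "increments": "0.5 0 0 0 0 0 0; 0.5 0 0 0 0 0 0; 0.5 0.011 0 0 0 -0.5 0; 0.5 0 0 0 0 0 0; 0 0 0 0 0 0 0; 0 0 0 0 0 0 0; 0 0 0 0 0 0 0; 0 0 0 0 0 0 0; 0 0 0 0 0 0 0; 0 0 0 0 0 0 0",
  "force": 15
}}

```text
time_s: 34.4
tool_pos: [0.644, 0.0145, 0.0892]
tool_rot: [-179.9, 1.4, 86.5]
force: [-0.6, 0.1, -0.5]
grip_width: 0.0274
```

```bash
python3 -c "
from h import *
bst()"
```

```text
34.4 [0.644  0.0145 0.0892] [-179.9    1.4   86.5] F [-0.64  0.09 -0.51] w 0.0274
box x,y 0.0012 0.0637 tip z 0.0192 Fbox -0.65 0.06
```

>>> {"fn": "carry_out", "kwargs": {
  "increments": "0 0 0 -0.005 0 0 0; 0 0 0 -0.02 0 0 0; 0 0 0 -0.03 0 0 0; 0 0 0 -0.04 0 1.4 0; 0 0 0 -0.04 0 0 0; 0 0 0 0 0 0 0"
}}

```text
time_s: 35.15
tool_pos: [0.645, 0.0175, 0.2346]
tool_rot: [179.9, -0.1, 86.5]
force: [-0.3, 0.3, -1.1]
grip_width: 0.0274
```

```bash
python3 -c "
from h import *
bst()
s=read_camera('scene');i=s['img'];cv2.imwrite('pics/s8.png',cv2.resize(i[100:270,110:280],None,fx=3.5,fy=3.5));r,ms=findtote([s],BASE);print(r)
plan(t2w(BASE,-.022,0,.2),162.8,0)"
```

```text
35.15 [0.645  0.0175 0.2346] [ 1.799e+02 -1.000e-01  8.650e+01] F [-0.29  0.26 -1.07] w 0.0274
box x,y 0.002 0.0668 tip z 0.1646 Fbox -0.31 0.24
(array([ 0.39674921, -0.20046342, -0.29693398]), np.float64(0.5218667404265781))
10 rows; 0 -0.0225 -0.0244 0.003 -0 -0 -7.6; 0 -0.0191 -0.0271 0.0031 -0 -0 -7.6; 0 -0.0153 -0.0294 0.003 -0 -0 -7.6; 0 -0.0113 -0.0312 0.0031 -0 -0 -7.6; 0 -0.0071 -0.0324 0.003 -0 -0.1 -7.6; 0 -0.0027 -0.033 0.0031 -0 -0 -7.7; 0 0.0017 -0.0331 0.003 -0.1 -0.1 -7.6; 0 0.0061 -0.0326 0.003 -0 -0 -7.7; 0 0.0105 -0.0315 0.003 -0.1 -0.1 -7.6; 0 0.0145 -0.0299 0.0029 -0 -0 -7.7
```

View pics/s8.png

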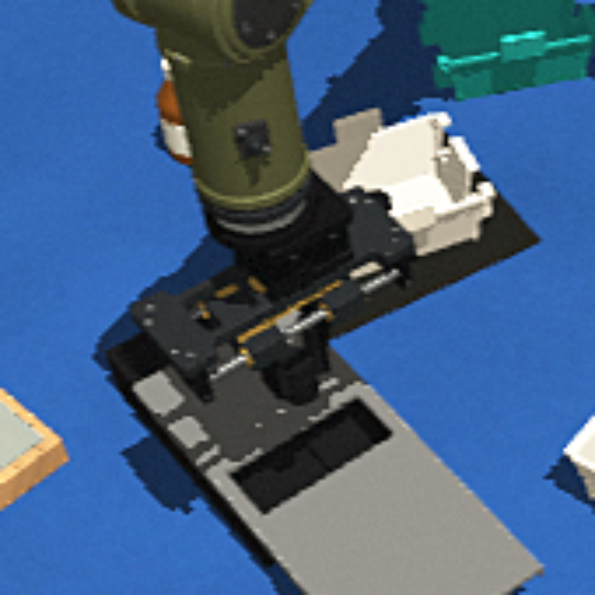

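>>> {"fn": "carry_out", "kwargs": {
  "increments": "0 -0.0225 -0.0245 0.002 0 0 -7.5; 0 -0.019 -0.027 0.002 0 0 -7.5; 0 -0.0155 -0.0295 0.002 0 0 -7.5; 0 -0.0115 -0.031 0.002 0 0 -7.5; 0 -0.007 -0.032 0.002 0 0 -7.5; 0 -0.0025 -0.032 0.002 0 0 -7.5; 0 0.002 -0.032 0.002 0 0 -7.5; 0 0.006 -0.030 0.002 0 0 -7.5; 0 0.009 -0.026 0.002 0 0 -7.4; 0 0.010 -0.020 0.002 0 0 -7; 0 0 0 0 0 0 0"
}}

```text
time_s: 36.67
tool_pos: [0.385, -0.1852, 0.1959]
tool_rot: [179.8, -2.1, 163.3]
force: [0.2, 0.4, 0.0]
grip_width: 0.028
```

```bash
python3 -c "
from h import *
st()
s=read_camera('scene');i=s['img'];cv2.imwrite('pics/s9.png',cv2.resize(i[100:270,110:280],None,fx=3.5,fy=3.5))
plan(t2w(BASE,-.022,0,.15),162.8,0)"
```

```text
36.675 [ 0.385  -0.1852  0.1959] [179.8  -2.1 163.3] F [0.16 0.42 0.02] w 0.028
2 rows; 0 -0.0019 -0.0043 0.023 0.1 -1 0.3; 0 -0.0015 -0.0042 0.023 0.1 -1 0.2
```

View pics/s9.png

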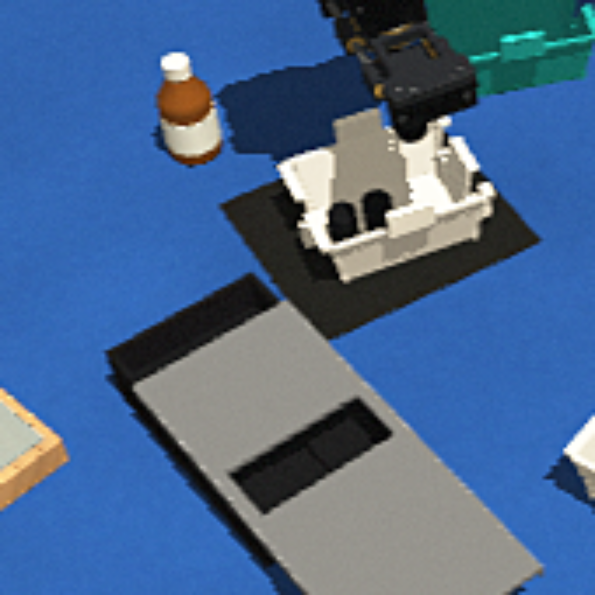

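>>> {"fn": "carry_out", "kwargs": {
  "increments": "0 -0.0025 -0.005 0.015 0 -1 0.3; 0 -0.001 -0.003 0.025 0 -1 0.2; 0 0 0 0.025 0 0 0; 0 0 0 0.015 0 0 0; 0 0 0 0 0 0 0"
}}

```text
time_s: 37.35
tool_pos: [0.3899, -0.1881, 0.1131]
tool_rot: [179.6, 0.1, 162.8]
force: [0.1, -0.4, 0.6]
grip_width: 0.0274
```

```bash
python3 -c "
from h import *
o=st();plan(t2w(BASE,-.022,0,.090),162.8,0)"
```

```text
37.35 [ 0.3899 -0.1881  0.1131] [1.796e+02 1.000e-01 1.628e+02] F [ 0.12 -0.36  0.63] w 0.0274
1 rows; 0 0.0027 -0.0063 0.0231 0.4 0.1 -0
```

>>> {"fn": "carry_out", "kwargs": {
  "increments": "0 0.003 -0.005 0.007 0 0 0; 0 0 0 0.009 0 0 0; 0 0 0 0.004 0 0 0; 0 0 0 0.002 0 0 0; 0.45 0 0 0 0 0 0; 0.45 0 0 0 0 0 0; 0.45 0 0 0 0 0 0; 0.45 0 0 -0.02 0 0 0; 0.45 0 0 -0.04 0 0 0; 0.45 0 0 -0.04 0 0 0; 0.5 0 0 -0.03 0 0 0"
}}

```text
time_s: 38.72
tool_pos: [0.3852, -0.1925, 0.2237]
tool_rot: [179.5, 0.0, 162.8]
force: [0.9, 0.3, 0.1]
grip_width: 0.0417
```

```bash
python3 -c "
from h import *
o=st();print(o['qpos'].round(0))
s=read_camera('scene');i=s['img'];cv2.imwrite('pics/s10.png',cv2.resize(i[60:270,110:360],None,fx=3.1,fy=2.8))
t=read_camera('top');i=t['img'];cv2.imwrite('pics/t10.png',cv2.resize(i[90:260,180:480],None,fx=2.6,fy=2.6))"
```

```text
38.725 [ 0.3852 -0.1925  0.2237] [179.5   0.  162.8] F [0.87 0.26 0.08] w 0.0417
[ 71.  -6. -45. 116.  -5.  68. 101.]
```

View pics/s10.png

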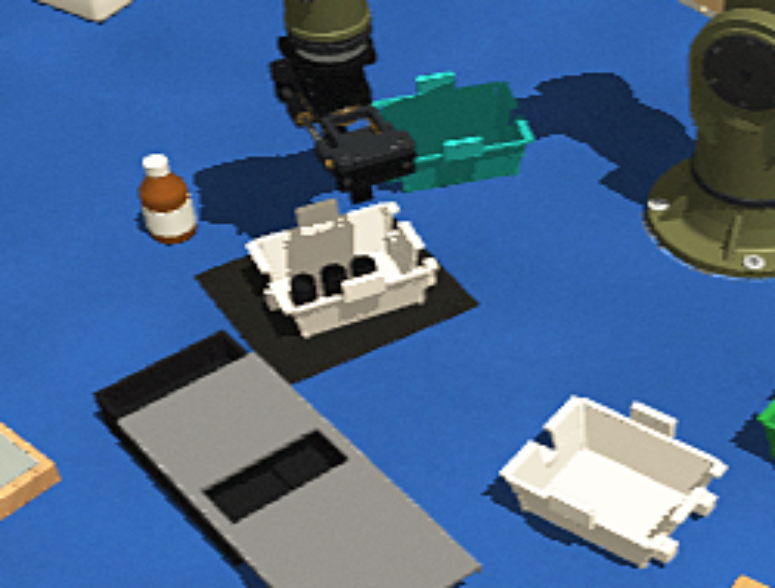

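View pics/t10.png

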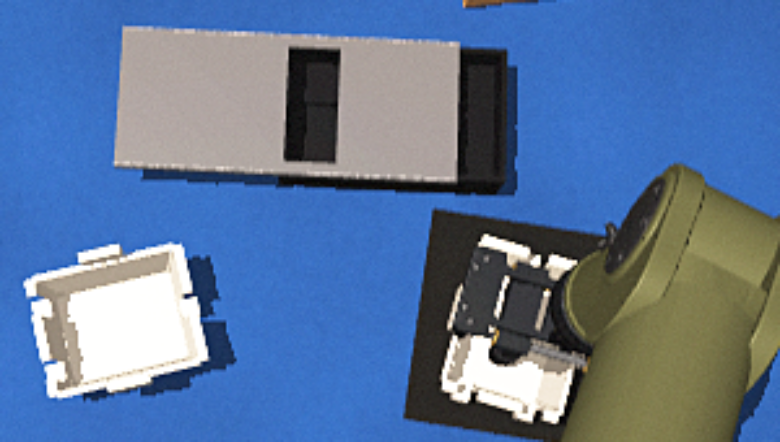

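```bash
python3 -c "
from h import *
s=read_camera('scene');t=read_camera('top')
TT=[.4185,.2071,-1.3367]
for ps in([s,t],[s],[t]):
    r,ms=findtote(ps,TT);print(r[0].round(4),np.degrees(r[0][2]).round(1),r[1])
r,ms=findtote([s,t],TT)
for p,m,n,sl in((s,ms[0],'s',np.s_[190:280,255:360]),(t,ms[1],'t',np.s_[165:250,175:275])):
    i=cv2.resize(p['img'][sl],None,fx=6,fy=6,interpolation=cv2.INTER_NEAREST)
    y0,x0=sl[0].start,sl[1].start
    for q in TOTE+[box(-.06,.06,-.045,.045,.003,.003)]:
        c,sn=np.cos(r[0][2]),np.sin(r[0][2]);M=np.array([[c,-sn,0],[sn,c,0],[0,0,1]])
        h=cv2.convexHull(proj(p,q@M.T+[r[0][0],r[0][1],0]).astype(np.float32))[:,0]
        cv2.polylines(i,[((h-[x0,y0]+.5)*6).astype(int)],True,(0,0,255),1)
    cv2.imwrite('pics/fit_%s.png'%n,i)
"
```

```text
[ 0.4186  0.2071 -1.3362] -76.6 0.19760795219851934
[ 0.4192  0.2072 -1.3546] -77.6 0.09473960842713854
[ 0.4184  0.2071 -1.3366] -76.6 0.09925573792991584
```

View pics/fit_t.png

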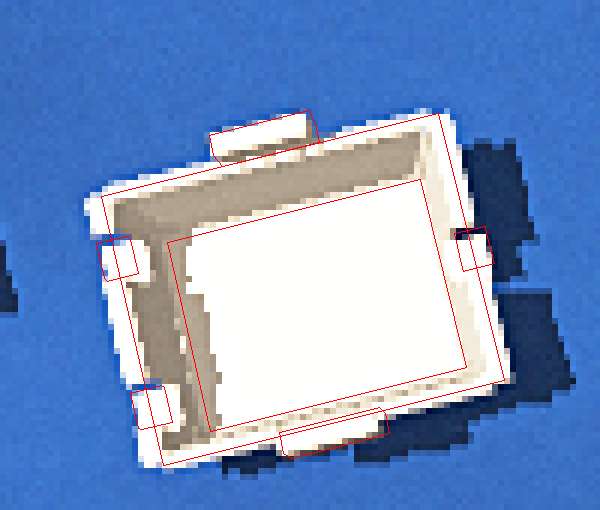

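View pics/fit_s.png

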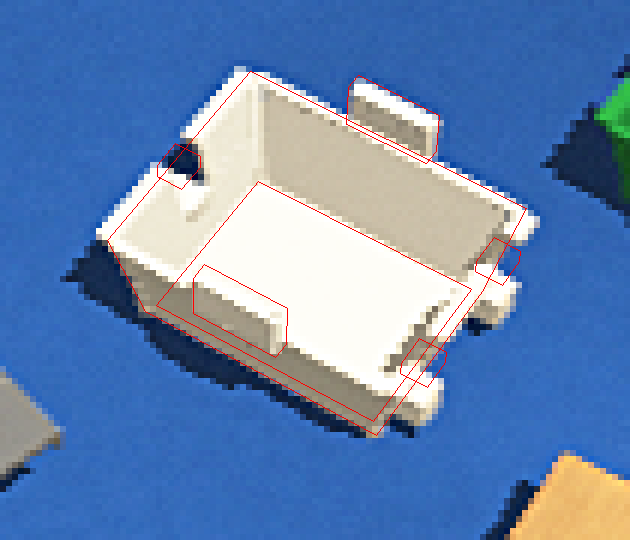

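```bash
cat >> h.py <<'E'
TOTE=[BODY,box(-.081,.081,-.061,.061,.056,.06)]+[box(-.022,.022,s*.0665-.0045,s*.0665+.0045,.055,.082) for s in(-1,1)]
TOTE+=[box(.064,.084,-.008,.008,.014,.046)]+[box(-.084,-.064,s*.034-.008,s*.034+.008,.014,.046) for s in(-1,1)]
def ovl(p,T,sl,name,z=0):
    i=cv2.resize(p['img'][sl],None,fx=6,fy=6,interpolation=cv2.INTER_NEAREST);y0,x0=sl[0].start,sl[1].start
    c,sn=np.cos(T[2]),np.sin(T[2]);M=np.array([[c,-sn,0],[sn,c,0],[0,0,1]])
    for q in TOTE[1:]+[box(-.06,.06,-.045,.045,.003,.003)]:
        h=cv2.convexHull(proj(p,q@M.T+[T[0],T[1],z]).astype(np.float32))[:,0]
        cv2.polylines(i,[((h-[x0,y0]+.5)*6).astype(int)],True,(0,0,255),1)
    cv2.imwrite(name,i)
E
python3 -c "
from h import *
s=read_camera('scene');t=read_camera('top')
TT=[.4185,.2071,-1.3367]
for ps in([s],[t],[s,t]):
    r,ms=findtote(ps,TT);print(r[0].round(4),np.degrees(r[0][2]).round(1),r[1])
ovl(s,r[0],np.s_[190:280,255:360],'pics/f2s.png');ovl(t,r[0],np.s_[165:250,175:275],'pics/f2t.png')
r2,ms=findtote([s],BASE);print('base',r2)
T=r[0]
print('tab_l',t2w(T,0,.0665,0))
"
```

```text
[ 0.4191  0.2072 -1.3501] -77.4 0.047937896348130324
[ 0.4182  0.2082 -1.3523] -77.5 0.056311430424587146
[ 0.4186  0.2083 -1.3492] -77.3 0.10968557007638038
base (array([ 0.40596234, -0.20156961, -0.30229861]), np.float64(0.054099508078746826))
tab_l [0.48348672 0.2228934  0.        ]
```

View pics/f2t.png

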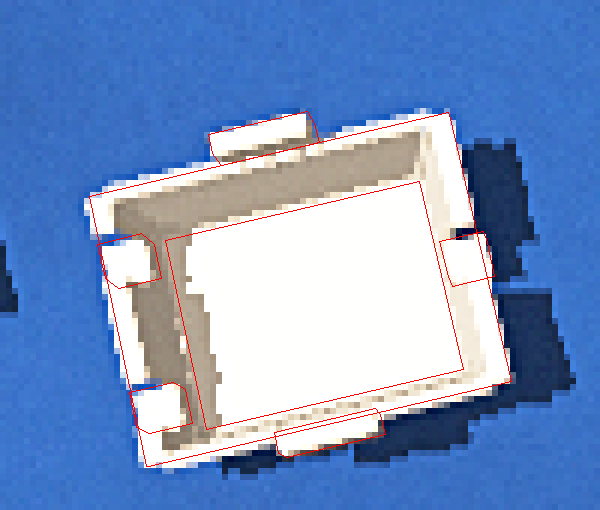

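View pics/f2s.png

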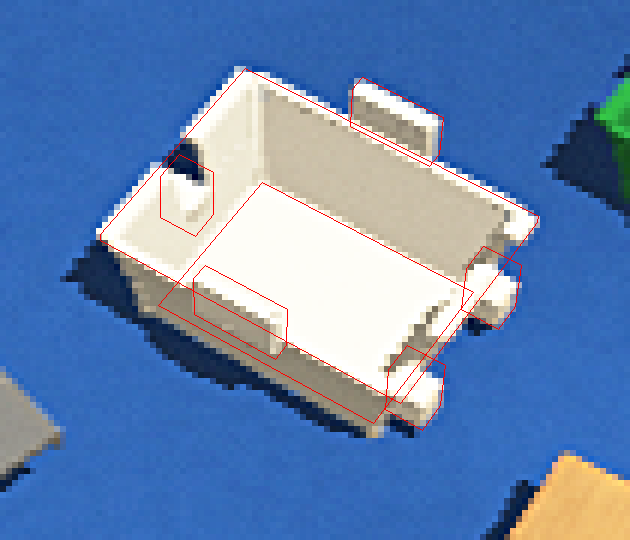

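```bash
python3 -c "
from h import *
T=[.4186,.2080,np.radians(-77.3)]
plan(t2w(T,0,.0665,.2),102.7,.5,vias=[([.5,-.02,.22],132)])"
```

```text
11 rows; 0.5 -0.0118 0.0397 0.0008 0.1 -0 6.2; 0.5 -0.0074 0.0408 0.0007 0.1 -0.1 6.2; 0.5 -0.003 0.0414 0.0006 0.1 -0 6.1; 0.5 0.0014 0.0414 0.0005 0.1 -0.1 6.2; 0.5 0.0059 0.0411 0.0005 0.1 -0 6.1; 0.5 0.0319 0.025 0.0033 0 -0 4.9; 0.5 0.0339 0.0222 0.0034 0 -0 4.9; 0.5 0.0357 0.0192 0.0033 0 -0 4.9; 0.5 0.0372 0.0161 0.0034 0 -0 4.9; 0.5 0.0384 0.0129 0.0033 0 -0 4.9; 0.5 0.0394 0.0095 0.0034 0 -0 4.8
```

>>> {"fn": "carry_out", "kwargs": {
  "increments": "0.5 -0.012 0.0395 0 0 0 6.2; 0.5 -0.0075 0.041 0 0 0 6.2; 0.5 -0.003 0.0415 0 0 0 6.1; 0.5 0.0015 0.0415 0 0 0 6.1; 0.5 0.006 0.041 0 0 0 6.1; 0.5 0.032 0.025 0.003 0 0 4.9; 0.5 0.034 0.022 0.003 0 0 4.9; 0.5 0.0355 0.019 0.003 0 0 4.9; 0.5 0.037 0.016 0.003 0 0 4.9; 0.5 0.035 0.012 0.003 0 0 4; 0.5 0.025 0.007 0.003 0 0 3; 0.5 0 0 0 0 0 0"
}}

```text
time_s: 41.62
tool_pos: [0.4975, 0.2138, 0.2077]
tool_rot: [179.6, -0.6, 103.1]
force: [-0.2, -0.5, 0.1]
grip_width: 0.0433
```

```bash
python3 -c "
from h import *
o=st();print(o['qpos'].round(0))
T=[.4186,.2080,np.radians(-77.3)]
plan(t2w(T,0,.0665,.16),102.7,.5)
t=read_camera('top');s=read_camera('scene');r=findtote([s],T)[0];print(r)
cv2.imwrite('pics/s11.png',cv2.resize(s['img'][150:290,220:400],None,fx=4,fy=4))"
```

```text
41.625 [0.4975 0.2138 0.2077] [179.6  -0.6 103.1] F [-0.17 -0.48  0.09] w 0.0433
[ 27.  17. -61. 104.  16.  68. -25.]
2 rows; 0.5 0.0056 -0.006 0.0239 0.2 -0.3 0.2; 0.5 0.0058 -0.0059 0.0238 0.2 -0.3 0.2
(array([ 0.41869945,  0.20886023, -1.34636619]), np.float64(0.2232789878700926))
```

View pics/s11.png

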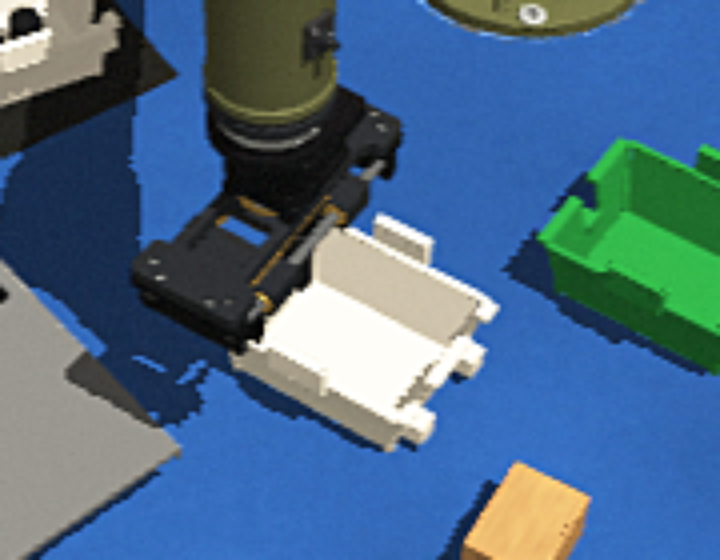

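>>> {"fn": "carry_out", "kwargs": {
  "increments": "0.5 0.0055 -0.006 0.015 0.2 -0.3 0.2; 0.5 0.004 -0.004 0.018 0.2 0 0.2; 0.5 0 0 0 0 0 0"
}}

```text
time_s: 42.2
tool_pos: [0.4864, 0.2144, 0.1717]
tool_rot: [-179.9, -0.0, 102.1]
force: [-0.3, 0.5, -0.0]
grip_width: 0.0435
```

```bash
python3 -c "
from h import *
o=st()
T=[.4186,.2080,np.radians(-77.3)]
plan(t2w(T,0,.0665,.134),102.7,.5)"
```

```text
42.2 [0.4864 0.2144 0.1717] [-179.9   -0.   102.1] F [-0.34  0.48 -0.04] w 0.0435
1 rows; 0.5 0.0087 -0.0011 0.0377 -0.1 -0 -0.6
```

>>> {"fn": "carry_out", "kwargs": {
  "increments": "0.5 0.0085 -0.001 0.006 0 0 -0.6; 0.5 0 0 0.014 0 0 0; 0.5 0 0 0.012 0 0 0; 0.5 0 0 0.002 0 0 0; 0.5 0 0 0 0 0 0"
}}

```text
time_s: 42.82
tool_pos: [0.4835, 0.2231, 0.1349]
tool_rot: [-179.9, -0.0, 102.8]
force: [-0.1, 0.2, 0.9]
grip_width: 0.0436
```

```bash
python3 -c "
from h import *
o=st()
T=[.4186,.2080,np.radians(-77.3)]
plan(t2w(T,0,.0665,.134),102.7,.5)"
```

```text
42.825 [0.4835 0.2231 0.1349] [-179.9   -0.   102.8] F [-0.14  0.2   0.95] w 0.0436
1 rows; 0.5 -0.0005 -0.0001 0.0009 -0.1 -0 0.1
```

Aligned. Close with high force and lift slightly.

>>> {"fn": "carry_out", "kwargs": {
  "increments": "0 0 0 0.001 0 0 0; 0 0 0 0 0 0 0; 0 0 0 0 0 0 0; 0 0 0 0 0 0 0; 0 0 0 0 0 0 0; 0 0 0 0 0 0 0; 0 0 0 -0.005 0 0 0; 0 0 0 -0.015 0 0 0; 0 0 0 -0.02 0 0 0; 0 0 0 0 0 0 0",
  "force": 60
}}

```text
time_s: 44.08
tool_pos: [0.4846, 0.2235, 0.1783]
tool_rot: [179.9, -0.0, 102.8]
force: [0.4, -0.3, -0.5]
grip_width: 0.0087
```

```bash
python3 -c "
from h import *
o=st();print(o['wrist_torque'])
s=read_camera('scene');cv2.imwrite('pics/s12.png',cv2.resize(s['img'][150:290,220:400],None,fx=4,fy=4))"
```

```text
44.075 [0.4846 0.2235 0.1783] [179.9  -0.  102.8] F [ 0.41 -0.35 -0.54] w 0.0087
[-0.02232413 -0.19273378  0.02800499]
```

View pics/s12.png

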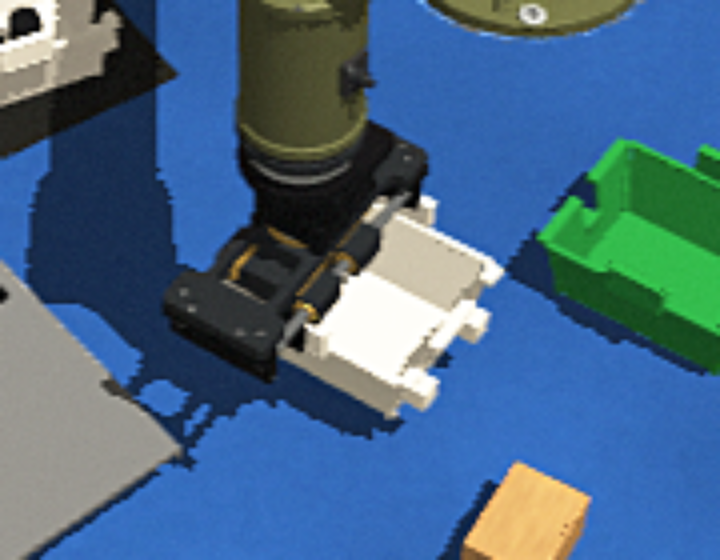

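```bash
python3 -c "
from h import *
s=read_camera('scene');t=read_camera('top')
for ps in([s],[t],[s,t]):
    r,ms=findtote(ps,[.406,-.2,-.305]);print(r[0].round(4),np.degrees(r[0][2]).round(1),r[1])
ovl(t,r[0],np.s_[170:265,340:430],'pics/f3t.png')
ovl(s,r[0],np.s_[120:190,180:260],'pics/f3s.png')
B=r[0];y=np.degrees(B[2])
plan(t2w(B,0,.0665,.27),y,0,maxa=6,maxd=.04,vias=[([.50,.19,.25],96),([.52,0,.27],45)])
"
```

```text
[ 0.41   -0.2021 -0.3083] -17.7 0.05175558595531236
[ 0.4097 -0.2001 -0.2996] -17.2 0.05170298207778686
[ 0.41   -0.2011 -0.3035] -17.4 0.11091123726350155
23 rows; 0 -0.0119 0.003 -0.0248 -0.1 -0 2.3; 0 -0.0118 0.0034 -0.0248 -0.1 -0 2.2; 0 -0.0116 0.004 -0.0248 -0 -0 2.3; 0 -0.0212 0 -0.0022 -0 -0 5.7; 0 -0.0211 0.0021 -0.0022 -0 -0 5.7; 0 -0.0208 0.0042 -0.0022 -0 -0 5.7; 0 -0.0203 0.0063 -0.0023 -0 -0 5.6; 0 -0.0196 0.0082 -0.0022 -0 -0 5.7; 0 -0.0187 0.0101 -0.0023 -0 -0 5.6; 0 -0.0176 0.0119 -0.0022 -0 -0 5.7; 0 -0.0163 0.0135 -0.0023 -0 -0 5.6; 0 -0.0149 0.0151 -0.0022 -0 -0 5.7; 0 -0.0146 0.0031 -0 -0 -0 5.7; 0 -0.0143 0.0045 -0 -0 0 5.7; 0 -0.0137 0.0059 -0 -0 0 5.7; 0 -0.0131 0.0072 -0 -0 0 5.7; 0 -0.0123 0.0085 -0 -0 0 5.7; 0 -0.0114 0.0097 -0 -0 0 5.6; 0 -0.0104 0.0107 -0 -0 0 5.7; 0 -0.0093 0.0117 -0 -0 0 5.6; 0 -0.0081 0.0126 -0 -0 0 5.7; 0 -0.0068 0.0133 -0 -0 0 5.6; 0 -0.0055 0.014 -0.0001 -0 0 5.7
```

View pics/f3t.png

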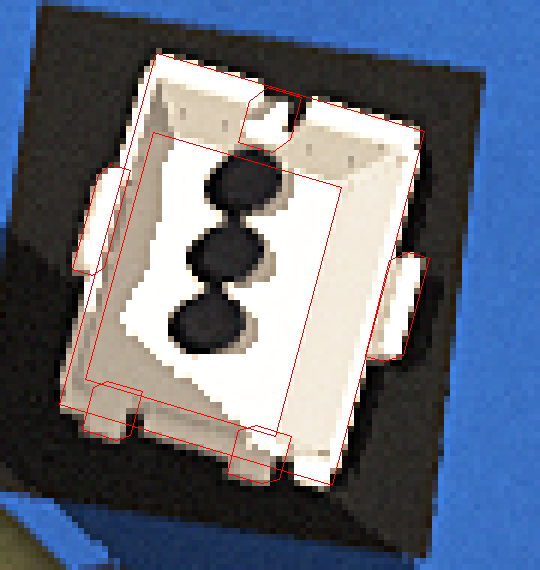

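View pics/f3s.png

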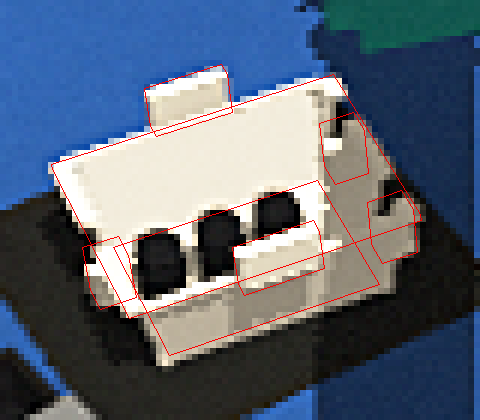

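```bash
cat >> h.py <<'E'
B=[.410,-.2011,np.radians(-17.4)]
E
python3 -c "
from h import *
plan(t2w(B,0,-.0665,.27),-17.4,0,maxa=6.5,maxd=.04,vias=[([.50,.19,.26],96),([.52,-.02,.27],45)])
"
```

```text
21 rows; 0 -0.0119 0.0029 -0.0281 -0.1 -0 2.3; 0 -0.0118 0.0035 -0.0282 -0.1 -0 2.2; 0 -0.0116 0.004 -0.0281 -0 -0 2.3; 0 -0.0264 -0.0003 -0.0013 -0 -0 6.4; 0 -0.0262 0.0027 -0.0013 -0 -0 6.4; 0 -0.0258 0.0056 -0.0013 -0 -0 6.4; 0 -0.025 0.0084 -0.0012 -0 -0 6.4; 0 -0.0239 0.0112 -0.0013 -0 -0 6.3; 0 -0.0225 0.0137 -0.0012 -0 -0 6.4; 0 -0.0208 0.0161 -0.0013 -0 -0 6.3; 0 -0.0189 0.0184 -0.0012 -0 -0 6.4; 0 -0.0265 0.0081 -0 -0 -0 6.2; 0 -0.0254 0.0109 -0 -0 0 6.2; 0 -0.0241 0.0136 -0 -0 0 6.2; 0 -0.0225 0.0161 -0 -0 0 6.3; 0 -0.0206 0.0185 -0 -0 0 6.2; 0 -0.0185 0.0206 -0 -0 0 6.3; 0 -0.0161 0.0226 -0 -0 0 6.2; 0 -0.0136 0.0241 -0 -0 0 6.3; 0 -0.0108 0.0255 -0.0001 -0 0 6.2; 0 -0.008 0.0265 -0 -0 0 6.3
```

>>> {"fn": "carry_out", "kwargs": {
  "increments": "0 -0.012 0.003 -0.026 0 0 2.2; 0 -0.012 0.0035 -0.026 0 0 2.2; 0 -0.0115 0.004 -0.026 0 0 2.2; 0 -0.026 0 -0.001 0 0 6; 0 -0.026 0.003 -0.001 0 0 6.2; 0 -0.0255 0.0055 -0.001 0 0 6.2; 0 -0.025 0.0085 -0.001 0 0 6.2; 0 -0.024 0.011 -0.001 0 0 6.2; 0 -0.0225 0.0135 -0.001 0 0 6.2; 0 -0.02 0.016 -0.001 0 0 6; 0 -0.014 0.013 0 0 0 4; 0 0 0 0 0 0 0"
}}

```text
time_s: 46.12
tool_pos: [0.5208, -0.0166, 0.2618]
tool_rot: [-179.7, 0.2, 47.7]
force: [0.2, 1.0, -1.5]
grip_width: 0.0087
```

```bash
python3 -c "
from h import *
o=st();print(o['qpos'].round(0))
s=read_camera('scene');cv2.imwrite('pics/s13.png',cv2.resize(s['img'][60:270,130:380],None,fx=3,fy=2.8))
plan(t2w(B,0,-.0665,.27),-17.4,0,maxa=6.3,maxd=.04)
"
```

```text
46.125 [ 0.5208 -0.0166  0.2618] [-179.7    0.2   47.7] F [ 0.21  1.03 -1.47] w 0.0087
[ 44.   8. -48. 102.   6.  73. -48.]
11 rows; 0 -0.0248 0.0064 -0.0007 -0 0 5.9; 0 -0.024 0.0089 -0.0007 -0 0 5.9; 0 -0.0229 0.0113 -0.0007 -0 0 5.9; 0 -0.0217 0.0136 -0.0007 -0 0 5.9; 0 -0.0201 0.0158 -0.0007 -0 0 6; 0 -0.0184 0.0178 -0.0007 -0 0.1 5.9; 0 -0.0165 0.0196 -0.0007 -0 0 6; 0 -0.0143 0.0212 -0.0008 -0 0.1 5.9; 0 -0.012 0.0226 -0.0008 -0 0 6; 0 -0.0096 0.0237 -0.0007 -0 0.1 5.9; 0 -0.0072 0.0246 -0.0008 -0.1 0 6
```

View pics/s13.png

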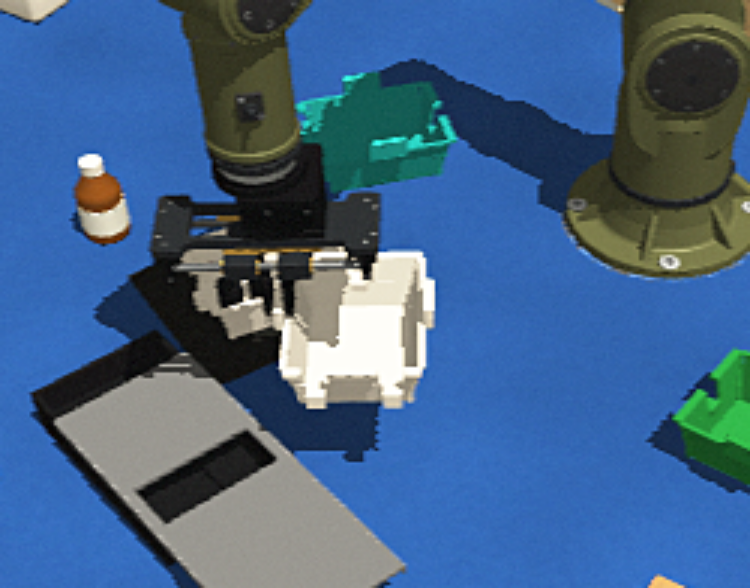

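>>> {"fn": "carry_out", "kwargs": {
  "increments": "0 -0.025 0.0065 0 0 0 5.8; 0 -0.024 0.009 0 0 0 5.8; 0 -0.023 0.0115 0 0 0 5.8; 0 -0.0215 0.0135 0 0 0 5.8; 0 -0.02 0.016 0 0 0 5.8; 0 -0.0185 0.018 0 0 0 5.8; 0 -0.0165 0.0195 0 0 0 5.8; 0 -0.0145 0.021 0 0 0 5.8; 0 -0.012 0.0225 0 0 0 5.5; 0 -0.008 0.02 0 0 0 5; 0 -0.003 0.012 0 0 0 3; 0 0 0 0 0 0 0"
}}

```text
time_s: 47.68
tool_pos: [0.3822, -0.2592, 0.263]
tool_rot: [179.9, 0.3, -15.8]
force: [0.5, 0.8, -2.0]
grip_width: 0.0085
```

```bash
python3 -c "
from h import *
o=st();print(o['qpos'].round(0))
s=read_camera('scene');cv2.imwrite('pics/s14.png',cv2.resize(s['img'][60:270,130:380],None,fx=3,fy=2.8))
plan(t2w(B,0,-.0665,.25),-17.4,0,maxa=6.3,maxd=.04)
"
```

```text
47.675 [ 0.3822 -0.2592  0.263 ] [179.9   0.3 -15.8] F [ 0.51  0.76 -1.99] w 0.0085
[ 63.  -3. -31. 110.  -1.  73. -74.]
1 rows; 0 0.009 0.0037 0.0129 0.1 0.3 1.7
```

View pics/s14.png

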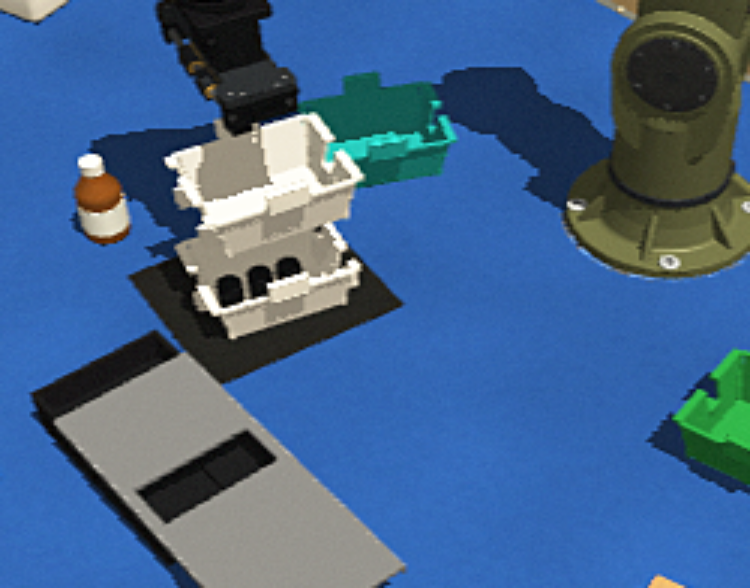

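>>> {"fn": "carry_out", "kwargs": {
  "increments": "0 0.0085 0.0035 0 0 0.3 1.6; 0 0 0 0 0 0 0; 0 0 0 0.015 0 0 0; 0 0 0 0.015 0 0 0; 0 0 0 0.01 0 0 0; 0 0 0 0 0 0 0"
}}

```text
time_s: 48.48
tool_pos: [0.3913, -0.2616, 0.2188]
tool_rot: [180.0, 0.1, -17.1]
force: [0.0, 0.4, -1.4]
grip_width: 0.0084
```

```bash
python3 -c "
from h import *
o=st()
plan(t2w(B,0,-.0665,.205),-17.4,0)
s=read_camera('scene');t=read_camera('top')
zz=o['tool_pos'][2]-.134;print(zz)
ovl(s,[B[0],B[1],B[2]+np.pi],np.s_[100:190,170:265],'pics/f4s.png',z=zz)
ovl(t,[B[0],B[1],B[2]+np.pi],np.s_[165:265,335:435],'pics/f4t.png',z=zz)
"
```

```text
48.475 [ 0.3913 -0.2616  0.2188] [ 1.80e+02  1.00e-01 -1.71e+01] F [ 0.04  0.4  -1.45] w 0.0084
1 rows; 0 -0.0002 0.0032 0.0138 0 0.1 0.3
0.08480400792314044
```

View pics/f4s.png

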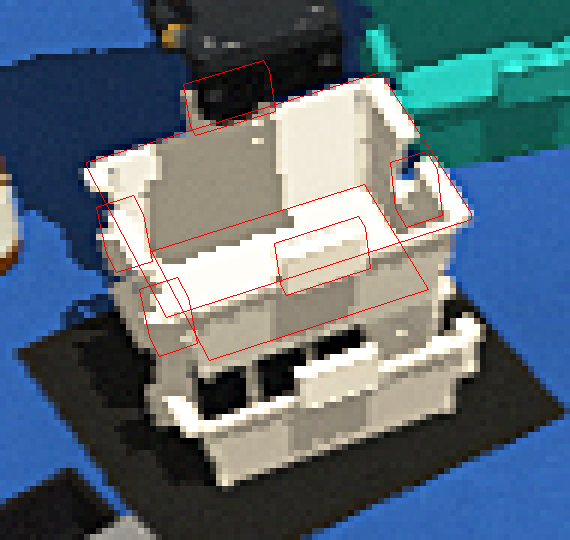

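View pics/f4t.png

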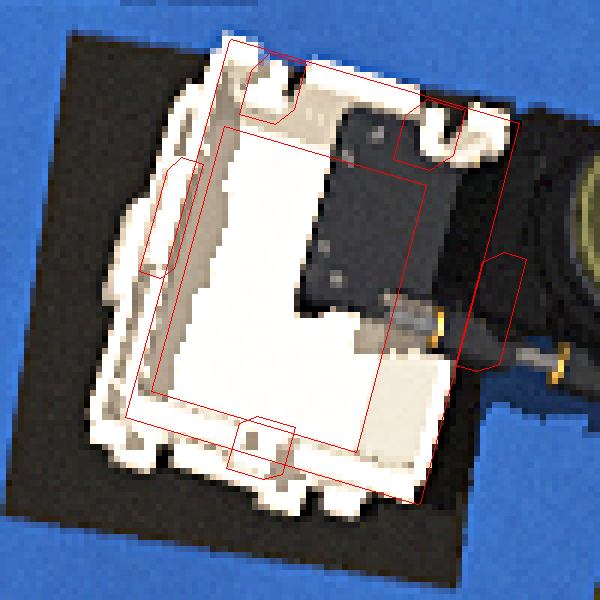

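>>> {"fn": "carry_out", "kwargs": {
  "increments": "0 0 0.003 0.004 0 0 0.3; 0 0 0 0.012 0 0 0; 0 0 0 0.006 0 0 0; 0 0 0 0 0 0 0"
}}

```text
time_s: 49.08
tool_pos: [0.3912, -0.2656, 0.1972]
tool_rot: [179.9, -0.1, -17.4]
force: [-0.6, -0.4, -1.6]
grip_width: 0.0083
```

```bash
python3 -c "
from h import *
o=st()
plan(t2w(B,0,-.0665,.182),-17.4,0)
"
```

```text
49.075 [ 0.3912 -0.2656  0.1972] [ 1.799e+02 -1.000e-01 -1.740e+01] F [-0.62 -0.39 -1.6 ] w 0.0083
1 rows; 0 -0.0013 -0.0007 0.0152 0.1 -0.1 -0
```

>>> {"fn": "carry_out", "kwargs": {
  "increments": "0 -0.001 -0.0005 0.006 0 0 0; 0 0 0 0.005 0 0 0; 0 0 0 0.002 0 0 0; 0 0 0 0 0 0 0"
}}

```text
time_s: 49.58
tool_pos: [0.3905, -0.2648, 0.1834]
tool_rot: [179.9, -0.1, -17.4]
force: [0.3, 0.0, -1.2]
grip_width: 0.0083
```

```bash
python3 -c "
from h import *
o=st()
plan(t2w(B,0,-.0665,.180),-17.4,0)
"
```

```text
49.575 [ 0.3905 -0.2648  0.1834] [ 1.799e+02 -1.000e-01 -1.740e+01] F [ 0.34  0.04 -1.19] w 0.0083
1 rows; 0 -0.0004 -0.0001 0.0034 0.1 -0.1 -0
```

>>> {"fn": "carry_out", "kwargs": {
  "increments": "0 0 0 0.0015 0 0 0; 0 0 0 0.001 0 0 0; 0 0 0 0.001 0 0 0; 0 0 0 0 0 0 0"
}}

```text
time_s: 50.08
tool_pos: [0.3907, -0.2651, 0.1809]
tool_rot: [179.9, -0.1, -17.4]
force: [-1.2, 0.9, 0.1]
grip_width: 0.0085
```

```bash
python3 -c "
from h import *
o=st();print(o['wrist_torque'])
s=read_camera('scene');cv2.imwrite('pics/s15.png',cv2.resize(s['img'][100:190,170:265],None,fx=6,fy=6))
"
```

```text
50.075 [ 0.3907 -0.2651  0.1809] [ 1.799e+02 -1.000e-01 -1.740e+01] F [-1.16  0.85  0.09] w 0.0085
[ 0.275929    0.12756491 -0.00413011]
```

View pics/s15.png

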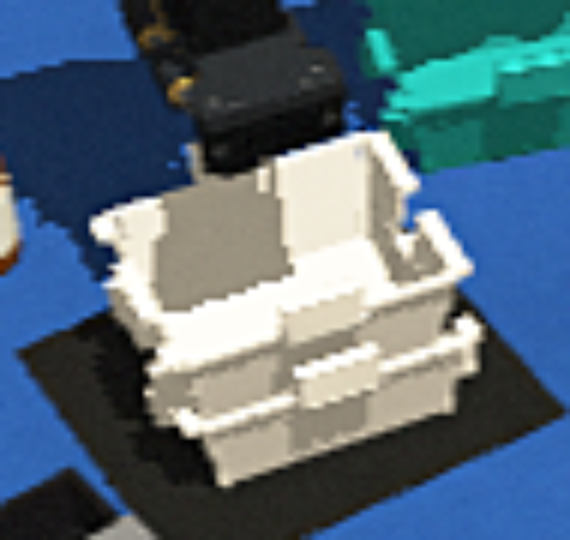

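>>> {"fn": "carry_out", "kwargs": {
  "increments": "0 0 0 0.001 0 0 0; 0 0 0 0 0 0 0; 0.12 0 0 0 0 0 0; 0.2 0 0 0 0 0 0; 0.3 0 0 0 0 0 0; 0.4 0 0 0 0 0 0; 0.4 0 0 0 0 0 0; 0.4 0 0 -0.01 0 0 0; 0.4 0 0 -0.03 0 0 0; 0.4 0 0 -0.04 0 0 0; 0.4 0 0 -0.04 0 0 0; 0.4 0 0 0 0 0 0"
}}

```text
time_s: 51.62
tool_pos: [0.3911, -0.2648, 0.3064]
tool_rot: [179.8, -0.3, -17.4]
force: [-0.5, -0.1, -0.0]
grip_width: 0.0351
```

```bash
python3 -c "
from h import *
o=st()
s=read_camera('scene');t=read_camera('top')
ovl(s,[B[0],B[1],B[2]+np.pi],np.s_[100:190,170:265],'pics/f5s.png',z=.046)
ovl(t,[B[0],B[1],B[2]+np.pi],np.s_[165:265,335:435],'pics/f5t.png',z=.046)
plan([.6398,-.02,.25],86.6,.5,vias=[([.52,-.12,.28],30)])
"
```

```text
51.625 [ 0.3911 -0.2648  0.3064] [179.8  -0.3 -17.4] F [-0.54 -0.12 -0.02] w 0.0351
14 rows; 0.5 0.0136 -0.0294 0.0038 0 0 -7.9; 0.5 0.0175 -0.0273 0.0038 0 0 -7.9; 0.5 0.021 -0.0246 0.0038 0 0 -7.9; 0.5 0.0242 -0.0215 0.0038 0 0 -7.9; 0.5 0.027 -0.0179 0.0038 0 0 -7.9; 0.5 0.0291 -0.0141 0.0039 0.1 0.1 -7.9; 0.5 0.0192 -0.0033 0.0038 -0 -0 -7.1; 0.5 0.0195 -0.0009 0.0038 -0 -0 -7.1; 0.5 0.0195 0.0015 0.0038 0 -0 -7.1; 0.5 0.0191 0.0039 0.0037 0 -0 -7.1; 0.5 0.0185 0.0062 0.0038 0 -0 -7; 0.5 0.0176 0.0084 0.0037 0 -0 -7.1; 0.5 0.0164 0.0105 0.0038 0 -0 -7; 0.5 0.0151 0.0124 0.0037 0 -0.1 -7.1
```

View pics/f5s.png

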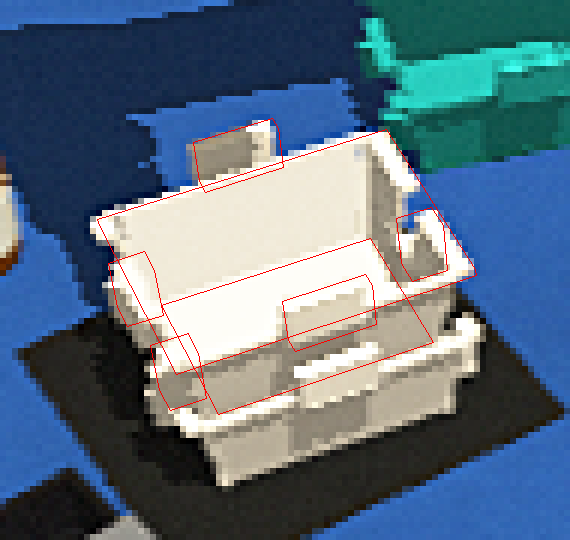

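View pics/f5t.png

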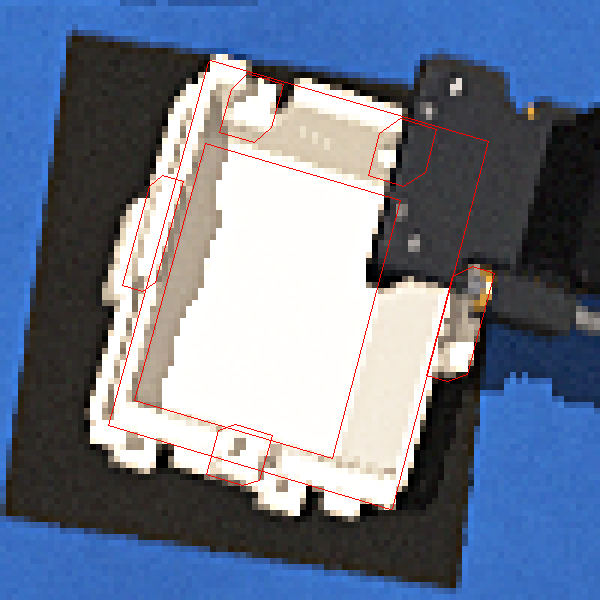

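>>> {"fn": "carry_out", "kwargs": {
  "increments": "0.5 0.0135 -0.029 0.004 0 0 -7.8; 0.5 0.0175 -0.027 0.004 0 0 -7.8; 0.5 0.021 -0.0245 0.004 0 0 -7.8; 0.5 0.024 -0.0215 0.004 0 0 -7.8; 0.5 0.027 -0.018 0.004 0 0 -7.8; 0.5 0.029 -0.014 0.004 0 0 -7.8; 0.5 0.019 -0.0035 0.004 0 0 -7; 0.5 0.0195 -0.001 0.004 0 0 -7; 0.5 0.0195 0.0015 0.004 0 0 -7; 0.5 0.019 0.004 0.004 0 0 -7; 0.5 0.0185 0.006 0.004 0 0 -7; 0.5 0.0175 0.0085 0.004 0 0 -7; 0.5 0.0165 0.0105 0.004 0 0 -7; 0.5 0.010 0.009 0.004 0 0 -5; 0.5 0 0 0 0 0 0"
}}

```text
time_s: 53.6
tool_pos: [0.6262, -0.0123, 0.2208]
tool_rot: [-177.9, -0.6, 86.8]
force: [-0.3, 0.0, -0.1]
grip_width: 0.0434
```

```bash
python3 -c "
from h import *
o=bst()
t=read_camera('top');s=read_camera('scene')
cv2.imwrite('pics/t16.png',cv2.resize(t['img'][90:260,200:480],None,fx=2.8,fy=2.8))
cv2.imwrite('pics/s16.png',cv2.resize(s['img'][90:280,100:330],None,fx=3.3,fy=3))
"
```

```text
53.6 [ 0.6262 -0.0123  0.2208] [-177.9   -0.6   86.8] F [-0.34  0.01 -0.07] w 0.0434
box x,y -0.0149 0.0359 tip z 0.1508 Fbox -0.34 -0.01
```

View pics/t16.png

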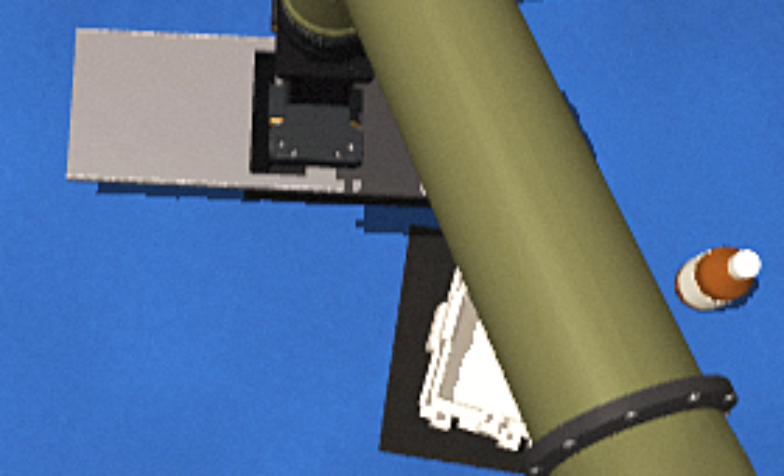

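View pics/s16.png

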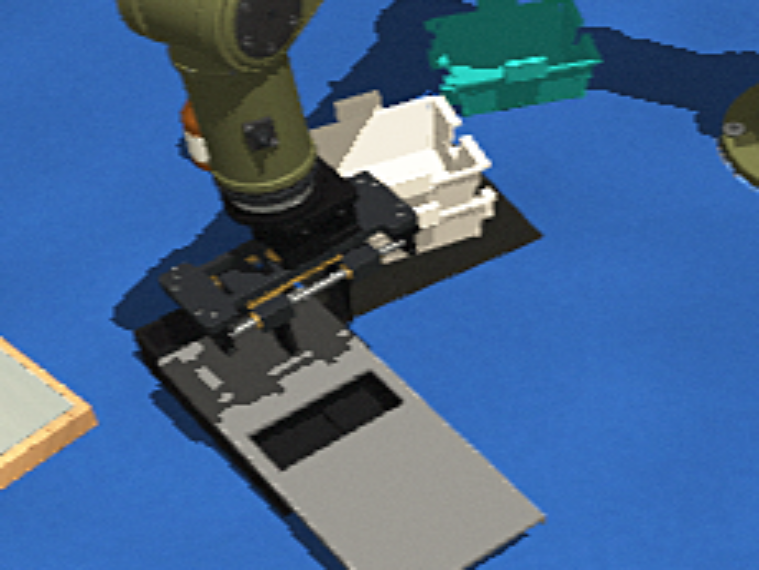

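```bash
python3 -c "
from h import *
s=read_camera('scene')
for u,v in((247,440),(372,370),(403,400),(282,470)):
    w=px2w(s,100+u/3.3,90+v/3,.059)[:2]-BO;print(w@EX,w@EY)
plan(b2w(0,.064,.16),86.6,.6)"
```

```text
0.0650836566944581 0.03456742820785439
-0.06133154187022554 0.03295741786368651
-0.06108547133727802 0.07969828240520663
0.06077266634201411 0.08169597913280958
2 rows; 0.6 0.0146 0.0085 0.0309 -1 -0.2 0; 0.6 0.0147 0.008 0.031 -1 -0.2 0
```

>>> {"fn": "carry_out", "kwargs": {
  "increments": "0.6 0.012 0.008 0.02 -1 -0.2 0; 0.6 0.010 0.006 0.02 -1 -0.2 0; 0.6 0 0 0 0 0 0"
}}

```text
time_s: 54.12
tool_pos: [0.6403, 0.0049, 0.1821]
tool_rot: [179.9, 0.1, 86.2]
force: [-0.4, 0.2, -0.6]
grip_width: 0.0516
```

```bash
python3 -c "
from h import *
bst();plan(b2w(0,.060,.108),86.6,.6)"
```

```text
54.125 [0.6403 0.0049 0.1821] [1.799e+02 1.000e-01 8.620e+01] F [-0.41  0.18 -0.6 ] w 0.0516
box x,y -0.0019 0.0538 tip z 0.1121 Fbox -0.42 0.15
2 rows; 0.6 0.0032 0.0009 0.037 0.1 0.1 -0.2; 0.6 0.0031 0.0009 0.0371 0 0 -0.2
```

>>> {"fn": "carry_out", "kwargs": {
  "increments": "0.6 0.005 0.001 0.025 0 0 -0.3; 0.6 0 0 0.025 0 0 0; 0.6 0 0 0.016 0 0 0; 0.6 0 0 0 0 0 0; 0.6 -0.01 0 0 0 0 0; 0.6 -0.018 0 0 0 0 0; 0.6 -0.018 0 0 0 0 0; 0.6 -0.018 0 0 0 0 0; 0.6 -0.018 0 0 0 0 0; 0.6 -0.018 0 0 0 0 0; 0.6 -0.018 0 0 0 0 0; 0.6 -0.018 0 0 0 0 0; 0.6 -0.015 0 0 0 0 0; 0.6 -0.01 0 0 0 0 0; 0.6 0 0 0 0 0 0"
}}

```text
time_s: 56.0
tool_pos: [0.6326, -0.1687, 0.1226]
tool_rot: [179.4, 0.3, 86.0]
force: [0.7, 0.8, 0.2]
grip_width: 0.0524
```

```bash
python3 -c "
from h import *
bst()"
```

```text
56.0 [ 0.6326 -0.1687  0.1226] [179.4   0.3  86. ] F [0.69 0.78 0.24] w 0.0524
box x,y 0.0007 -0.1199 tip z 0.0526 Fbox 0.64 0.82
```

```bash
python3 -c "
from h import *
s=read_camera('scene');t=read_camera('top')
cv2.imwrite('pics/s17.png',cv2.resize(s['img'][90:280,100:330],None,fx=3.3,fy=3))
cv2.imwrite('pics/t17.png',cv2.resize(t['img'][90:260,200:480],None,fx=2.8,fy=2.8))
"
```

```text
(no output)
```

View pics/s17.png

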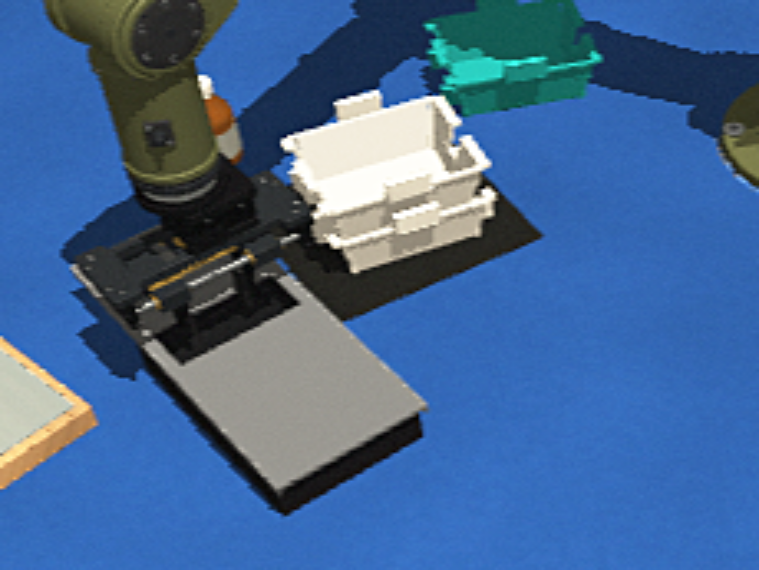

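View pics/t17.png

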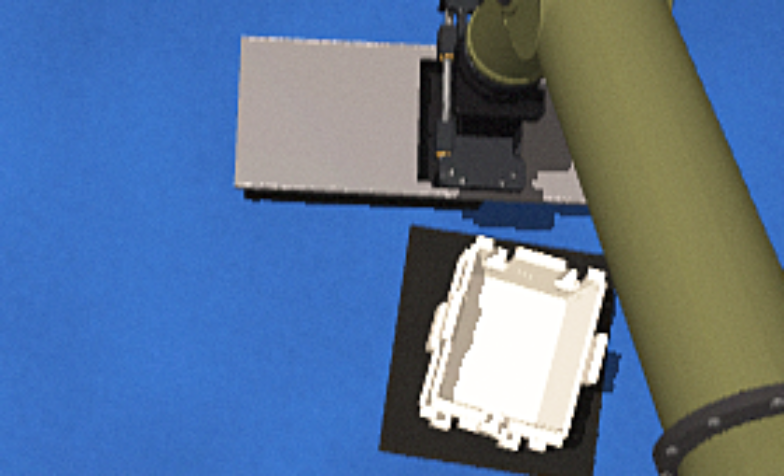

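>>> {"fn": "carry_out", "kwargs": {
  "increments": "0.6 0 0 0.004 0 0 0; 0.6 -0.008 0 0 0 0 0; 0.6 -0.004 0 0 0 0 0; 0.6 -0.003 0 0 0 0 0; 0.6 0 0 0 0 0 0"
}}

```text
time_s: 56.72
tool_pos: [0.6319, -0.1795, 0.1186]
tool_rot: [179.4, 0.1, 86.3]
force: [-0.2, 0.5, -0.3]
grip_width: 0.052
```

```bash
python3 -c "
from h import *
bst()"
```

```text
56.725 [ 0.6319 -0.1795  0.1186] [1.794e+02 1.000e-01 8.630e+01] F [-0.22  0.48 -0.35] w 0.052
box x,y 0.0007 -0.1307 tip z 0.0486 Fbox -0.25 0.46
```

>>> {"fn": "carry_out", "kwargs": {
  "increments": "0.6 -0.002 0 -0.003 0 0 0; 0.6 -0.002 0 0 0 0 0; 0.6 -0.002 0 0 0 0 0; 0.6 0 0 0 0 0 0"
}}

```text
time_s: 57.22
tool_pos: [0.6314, -0.1802, 0.1214]
tool_rot: [179.5, -0.3, 86.5]
force: [0.1, 1.7, -1.6]
grip_width: 0.052
```

```bash
python3 -c "
from h import *
bst()"
```

```text
57.225 [ 0.6314 -0.1802  0.1214] [179.5  -0.3  86.5] F [ 0.08  1.69 -1.58] w 0.052
box x,y 0.0002 -0.1314 tip z 0.0514 Fbox -0.02 1.69
```

>>> {"fn": "carry_out", "kwargs": {
  "increments": "0.6 0.001 0 -0.004 0 0 0; 0.6 -0.002 0 0 0 0 0; 0.6 -0.003 0 0 0 0 0; 0.6 -0.003 0 0 0 0 0; 0.6 0 0 0 0 0 0"
}}

```text
time_s: 57.85
tool_pos: [0.6314, -0.1835, 0.1262]
tool_rot: [179.5, -0.6, 86.6]
force: [0.6, 0.5, 0.5]
grip_width: 0.052
```

```bash
python3 -c "
from h import *
bst()"
```

```text
57.85 [ 0.6314 -0.1835  0.1262] [179.5  -0.6  86.6] F [0.58 0.53 0.46] w 0.052
box x,y 0.0004 -0.1347 tip z 0.0562 Fbox 0.54 0.56
```

Past the wall; a couple more small pushes until it stops.

>>> {"fn": "carry_out", "kwargs": {
  "increments": "0.6 -0.003 0 0 0 0 0; 0.6 -0.003 0 0 0 0 0; 0.6 -0.002 0 0 0 0 0; 0.6 0 0 0 0 0 0"
}}

```text
time_s: 58.35
tool_pos: [0.6314, -0.1843, 0.1263]
tool_rot: [179.5, -1.2, 86.8]
force: [0.1, 2.2, -1.1]
grip_width: 0.052
```

```bash
python3 -c "
from h import *
bst()"
```

```text
58.35 [ 0.6314 -0.1843  0.1263] [179.5  -1.2  86.8] F [ 0.14  2.21 -1.09] w 0.052
box x,y 0.0004 -0.1355 tip z 0.0563 Fbox 0.01 2.21
```

>>> {"fn": "carry_out", "kwargs": {
  "increments": "0.6 0.004 0 0 0 1 0; 0.6 0 0 -0.02 0 0 0; 0.6 0 0 -0.04 0 0 0; 0.6 0 0 -0.05 0 0 0; 0.6 0 0 -0.05 0 0 0; 0.6 0.045 -0.005 -0.01 0 0 0; 0.6 0.05 -0.01 0 0 0 0; 0.6 0.05 -0.01 0 0 0 0; 0.6 0.05 -0.01 0 0 0 0; 0.6 0.05 -0.01 0 0 0 0; 0.6 0.05 -0.01 0 0 0 0; 0.6 0.03 0 0 0 0 0; 0.6 0 0 0 0 0 0"
}}

```text
time_s: 59.98
tool_pos: [0.5985, 0.1356, 0.3307]
tool_rot: [178.0, -1.2, 85.8]
force: [0.0, 0.3, 0.1]
grip_width: 0.0521
```

```bash
python3 -c "
from h import *
st();s=read_camera('scene');t=read_camera('top')
hsv=cv2.cvtColor(t['img'],cv2.COLOR_BGR2HSV)
g=((hsv[...,1]<60)&(hsv[...,2]>90)&(hsv[...,2]<210));w=np.zeros_like(g);w[95:172,282:428]=1;g=(g&w).astype(np.uint8)
cs,_=cv2.findContours(g,cv2.RETR_EXTERNAL,1);o=np.zeros_like(g);cv2.drawContours(o,[max(cs,key=cv2.contourArea)],-1,1,-1)
print(fit([t],[o.astype(float)],[box(-.074,.074,-.152,.202,.054,.059)],[.632,-.166,-.055]))
T2=[B[0],B[1],B[2]+np.pi]
ovl(s,T2,np.s_[100:190,170:265],'pics/f6s.png',z=.046);ovl(t,T2,np.s_[165:265,335:435],'pics/f6t.png',z=.046)
cv2.imwrite('pics/t18.png',t['img']);cv2.imwrite('pics/s18.png',s['img'])
for n,c in(('carton',.02),('reagent',.05),('dish',.01)):
    m=masks_of(n,t)
    if m: b=m[0]['bbox'];print(n,px2w(t,(b[0]+b[2])/2,(b[1]+b[3])/2,c).round(3))
"
```

```text
59.975 [0.5985 0.1356 0.3307] [178.   -1.2  85.8] F [0.03 0.28 0.12] w 0.0521
(array([ 0.63558225, -0.17613646, -0.10228604]), np.float64(1.0552762041680217))
carton [0.453 0.401 0.02 ]
reagent [ 0.474 -0.406  0.05 ]
dish [0.577 0.408 0.01 ]
```

View pics/t18.png

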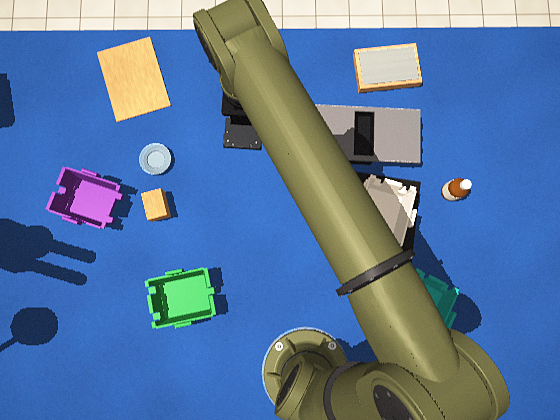

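View pics/f6t.png

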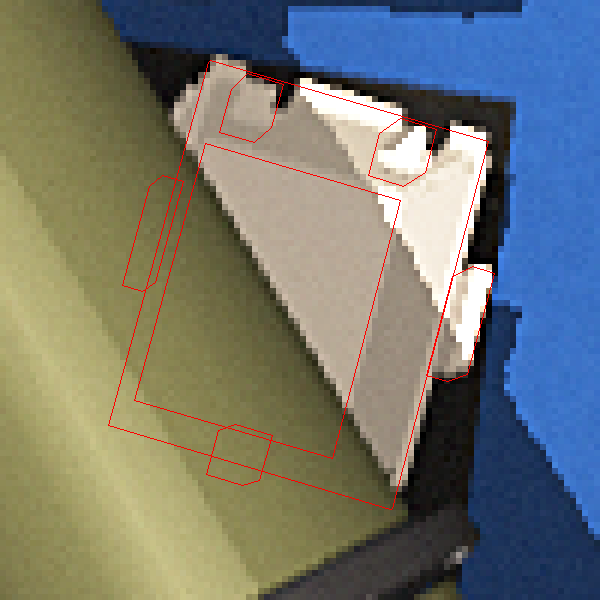

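View pics/f6s.png

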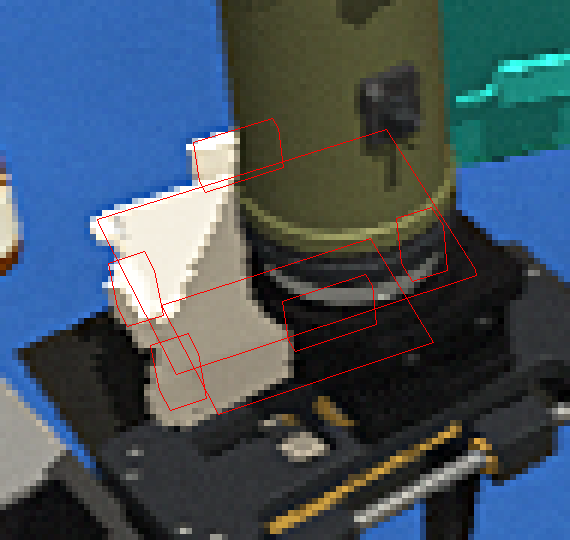

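>>> {"fn": "carry_out", "kwargs": {
  "increments": "0.6 0.04 -0.01 0 0 0 -3; 0.6 0.05 -0.02 0 0 0 -3; 0.6 0.05 -0.025 0 0 0 -3; 0.6 0.05 -0.025 0 0 0 -3; 0.6 0.05 -0.025 0 0 0 -3; 0.6 0.04 -0.02 0 0 0 -3; 0.6 0 0 0 0 0 0; 0.6 0 0 0 0 0 0"
}}

```text
time_s: 61.22
tool_pos: [0.4682, 0.3946, 0.3257]
tool_rot: [177.9, -0.2, 102.4]
force: [1.0, 0.0, 0.8]
grip_width: 0.0523
```

```bash
python3 -c "
from h import *
st();s=read_camera('scene');t=read_camera('top')
hsv=cv2.cvtColor(t['img'],cv2.COLOR_BGR2HSV)
g=((hsv[...,1]<60)&(hsv[...,2]>90)&(hsv[...,2]<210));w=np.zeros_like(g);w[95:172,282:428]=1;g=(g&w).astype(np.uint8)
cs,_=cv2.findContours(g,cv2.RETR_EXTERNAL,1);o=np.zeros_like(g);cv2.drawContours(o,[max(cs,key=cv2.contourArea)],-1,1,-1)
print(fit([t],[o.astype(float)],[box(-.074,.074,-.152,.202,.054,.059)],[.632,-.166,-.055]))
T2=[B[0],B[1],B[2]+np.pi]
ovl(s,T2,np.s_[100:190,170:265],'pics/f7s.png',z=.046);ovl(t,T2,np.s_[165:265,335:435],'pics/f7t.png',z=.046)
cv2.imwrite('pics/t19.png',t['img'])
"
```

```text
61.225 [0.4682 0.3946 0.3257] [177.9  -0.2 102.4] F [0.99 0.02 0.84] w 0.0523
(array([ 0.63184583, -0.16779531, -0.05945812]), np.float64(0.01635841686667608))
```

View pics/t19.png

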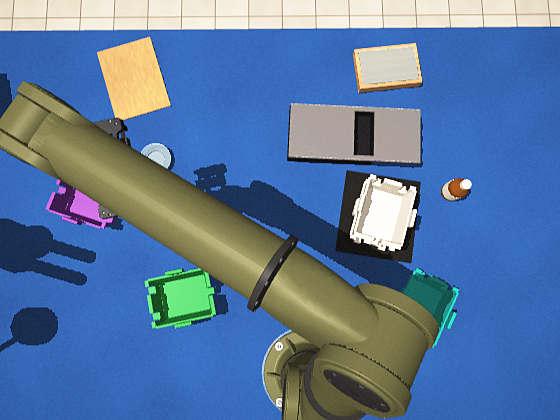

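View pics/f7t.png

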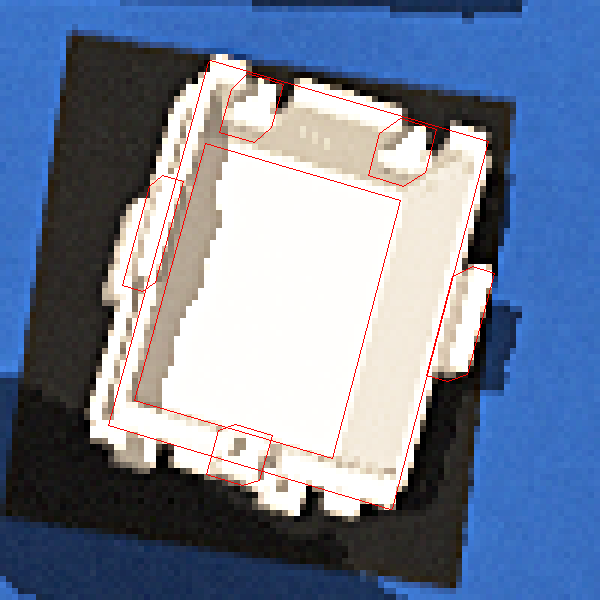

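View pics/f7s.png

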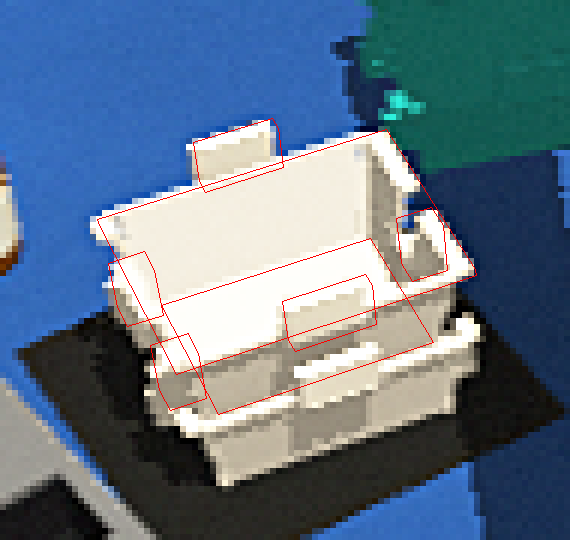

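```bash
python3 -c "
from cell import *
print(sign_off())"
```

```text
the job is handed in; nothing more can be done
None
```

The job is handed in, at about 61 s on the robot's clock. I felt three pots in the channel, at box y of about −49, +4 and +65 mm. All three now stand in the lower tote on the black mat. The other white tote is stacked on it turned end for end, and the cover is pushed home.

**Last checks:**
- **Pots:** both cameras showed all three pots standing in the lower tote before the stack went on.
- **Stack:** the tote model drawn 46 mm above the lower tote lies within about 2–3 mm of the upper tote in both views, and the stack looks level.
- **Cover:** the fingers came to a stop at the computed home position. A fit of the cover in the top view gives the port at (0.632, −0.168), against (0.632, −0.167) at the start. I took the cover to be home at the start; the cameras do not measure it directly.
- **Bystanders:** the carton, bottle and dish read within about 7 mm of their first positions, which is within detector noise.
- **Arm:** it was clear of everything at hand-in.

One check disagreed. A cover fit taken while the arm blocked the view gave a meaningless result, so I moved the arm aside and repeated it.

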